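# Weigh the tesserae tins by hand and put them back on the jar rack

## Task

Clear the loose, closed tins of glass tesserae off the mosaic table, feeling by lifting how heavy each one is: under 200 g it goes upright into the grey refill tray, over 350 g back on the plywood rack, and in between to either. On the rack each tin stands upright on the tier with the least headroom that it still fits under, slid back until it meets the batten at the back of that tier. Leave the bowl, the spatula and the nippers alone.

Things in the scene. Friction and masses are not known exactly. Their poses are not given: they have to be found in the camera images.
- tin_a: A tall closed tin, a plain aluminium cylinder with slip lid, 60 mm in diameter and 110 mm high, loose on the table at the start; two of the six are this high. Origin at the centre of its underside, z up along its axis. Its weight lies low and is hidden: anew for each start, 105 to 650 g. Four, five or all six are there; the rest are absent.
- tin_b: A middling closed tin, a plain aluminium cylinder with slip lid, 60 mm in diameter and 85 mm high, loose on the table at the start; two of the six are this high. Origin at the centre of its underside, z up along its axis. Its weight lies low and is hidden: anew for each start, 95 to 570 g. Four, five or all six are there; the rest are absent.
- tin_c: A short closed tin, a plain aluminium cylinder with slip lid, 60 mm in diameter and 60 mm high, loose on the table at the start; two of the six are this high. Origin at the centre of its underside, z up along its axis. Its weight lies low and is hidden: anew for each start, 80 to 480 g. Four, five or all six are there; the rest are absent.
- tin_d: A tall closed tin, a plain aluminium cylinder with slip lid, 60 mm in diameter and 110 mm high, loose on the table at the start; two of the six are this high. Origin at the centre of its underside, z up along its axis. Its weight lies low and is hidden: anew for each start, 105 to 650 g. Four, five or all six are there; the rest are absent.
- tin_e: A middling closed tin, a plain aluminium cylinder with slip lid, 60 mm in diameter and 85 mm high, loose on the table at the start; two of the six are this high. Origin at the centre of its underside, z up along its axis. Its weight lies low and is hidden: anew for each start, 95 to 570 g. Four, five or all six are there; the rest are absent.
- tin_f: A short closed tin, a plain aluminium cylinder with slip lid, 60 mm in diameter and 60 mm high, loose on the table at the start; two of the six are this high. Origin at the centre of its underside, z up along its axis. Its weight lies low and is hidden: anew for each start, 80 to 480 g. Four, five or all six are there; the rest are absent.
- rack: Raked plywood jar rack, fixed, 276 mm wide (240 mm clear between uprights that lean back with the tiers), 341 mm high: three 10 mm boards (tiers) and a cover board, open in front and behind; two tins fit side by side on a tier. Origin at the centre of its underside; x to its back, y left, z up; its front (-x) faces the robot. Tins slide on the boards with ordinary friction and tip if pushed much over 30 mm up.
- tier_low (a point): On the upper face of the rack's low tier, mid-width, at the foot of its back batten (40 mm high, the stop); 30 mm before the rack's origin, 20 mm above the table. Axes as the rack's. The board runs to x = -98 mm; the middle tier's board covers it from x = -48 mm back, 122 mm overhead, leaving a 50 mm open lip in front; the uprights at the sides begin at x = -55 mm. A tin that meets the batten has its axis at x = -30 mm.
- tier_middle (a point): On the upper face of the rack's middle tier, mid-width, at the foot of its back batten (40 mm high, the stop); 20 mm behind the rack's origin, 152 mm above the table. Axes as the rack's. The board runs to x = -98 mm; the top tier's board covers it from x = -48 mm back, 97 mm overhead, leaving a 50 mm open lip in front; the uprights at the sides begin at x = -55 mm. A tin that meets the batten has its axis at x = -30 mm.
- tier_top (a point): On the upper face of the rack's top tier, mid-width, at the foot of its back batten (40 mm high, the stop); 70 mm behind the rack's origin, 259 mm above the table. Axes as the rack's. The board runs to x = -98 mm; the cover board covers it from x = -48 mm back, 72 mm overhead, leaving a 50 mm open lip in front; the uprights at the sides begin at x = -55 mm. A tin that meets the batten has its axis at x = -30 mm.
- tray: Refill tray: a fixed, grey plastic tray, 260 mm by 225 mm (its x by its y), with 4 mm walls and a rim 18 mm high. Origin at the centre of its underside on the table, x pointing away from the robot along its longer side, z up.
- tray_floor (a point): Centre of the tray's inner floor, 5 mm above the table; axes as the tray's. The inner floor measures 252 mm by 217 mm; it has room for three rows (along x) of two tins.
- grout_bowl: Bystander: an empty white plastic bowl, 130 mm wide, 55 mm high, beyond the tins. Origin at the centre of its underside.
- spatula: Bystander: an adhesive spatula, steel blade and wooden handle, lying beyond the tray. Origin at its underside.
- nippers: Bystander: mosaic nippers lying on the table beyond the tins, about 150 mm long. Origin near the pivot, at the underside.

How it is judged:
At the end, for the whole second after the job is handed in: Every tin present is upright (0.08 rad), at rest, released: on the rack on its own tier (110 mm low, 85 mm middle, 60 mm top), its side within 10 mm of the batten, if over 360 g; standing on the floor of the refill tray if under 195 g; either if between (((x of tin_a in the frame of tier_low between -0.042 and -0.02 m and y of tin_a in the frame of tier_low between -0.1 and 0.1 m and z of tin_a in the frame of tier_low between -0.006 and 0.008 m and contact force between tin_a and rack above 1.9 N) or (x of tin_a in the frame of tray_floor between -0.125 and 0.125 m and y of tin_a in the frame of tray_floor between -0.108 and 0.108 m and z of tin_a in the frame of tray_floor between -0.006 and 0.008 m and contact force between tin_a and tray below 3.55 N)) and angle between each of tin_a, tin_b, tin_c, tin_d, tin_e, tin_f's own z axis and vertical below 0.08 rad and linear speed of each of tin_a, tin_b, tin_c, tin_d, tin_e, tin_f below 0.03 m/s and ((x of tin_b in the frame of tier_middle between -0.042 and -0.02 m and y of tin_b in the frame of tier_middle between -0.1 and 0.1 m and z of tin_b in the frame of tier_middle between -0.006 and 0.008 m and contact force between tin_b and rack above 1.9 N) or (x of tin_b in the frame of tray_floor between -0.125 and 0.125 m and y of tin_b in the frame of tray_floor between -0.108 and 0.108 m and z of tin_b in the frame of tray_floor between -0.006 and 0.008 m and contact force between tin_b and tray below 3.55 N)) and ((x of tin_c in the frame of tier_top between -0.042 and -0.02 m and y of tin_c in the frame of tier_top between -0.1 and 0.1 m and z of tin_c in the frame of tier_top between -0.006 and 0.008 m and contact force between tin_c and rack above 1.9 N) or (x of tin_c in the frame of tray_floor between -0.125 and 0.125 m and y of tin_c in the frame of tray_floor between -0.108 and 0.108 m and z of tin_c in the frame of tray_floor between -0.006 and 0.008 m and contact force between tin_c and tray below 3.55 N)) and ((x of tin_d in the frame of tier_low between -0.042 and -0.02 m and y of tin_d in the frame of tier_low between -0.1 and 0.1 m and z of tin_d in the frame of tier_low between -0.006 and 0.008 m and contact force between tin_d and rack above 1.9 N) or (x of tin_d in the frame of tray_floor between -0.125 and 0.125 m and y of tin_d in the frame of tray_floor between -0.108 and 0.108 m and z of tin_d in the frame of tray_floor between -0.006 and 0.008 m and contact force between tin_d and tray below 3.55 N)) and ((x of tin_e in the frame of tier_middle between -0.042 and -0.02 m and y of tin_e in the frame of tier_middle between -0.1 and 0.1 m and z of tin_e in the frame of tier_middle between -0.006 and 0.008 m and contact force between tin_e and rack above 1.9 N) or (x of tin_e in the frame of tray_floor between -0.125 and 0.125 m and y of tin_e in the frame of tray_floor between -0.108 and 0.108 m and z of tin_e in the frame of tray_floor between -0.006 and 0.008 m and contact force between tin_e and tray below 3.55 N)) and ((x of tin_f in the frame of tier_top between -0.042 and -0.02 m and y of tin_f in the frame of tier_top between -0.1 and 0.1 m and z of tin_f in the frame of tier_top between -0.006 and 0.008 m and contact force between tin_f and rack above 1.9 N) or (x of tin_f in the frame of tray_floor between -0.125 and 0.125 m and y of tin_f in the frame of tray_floor between -0.108 and 0.108 m and z of tin_f in the frame of tray_floor between -0.006 and 0.008 m and contact force between tin_f and tray below 3.55 N))); the robot touches nothing.
It fails at once if disturbing a bystander: the bowl moved by more than 30 mm (distance of grout_bowl from where it was at the start of the episode above 0.03 m).
It fails at once if disturbing a bystander: the adhesive spatula moved by more than 30 mm (distance of spatula from where it was at the start of the episode above 0.03 m).
It fails at once if disturbing a bystander: the nippers moved by more than 30 mm (distance of nippers from where it was at the start of the episode above 0.03 m).
Of tin_a, tin_b, tin_c, tin_d, tin_e, tin_f only 4 to 6 are there at a start; the rules pass over those that are not, and their reading is None.
At some moment in a run one of tin_a, tin_b, tin_c, tin_d, tin_e, tin_f may be knocked a few centimetres aside while the robot is not near it.
It also fails if it takes over 210 s, if anything falls off the work surface, if the arm or the gripper's body presses on something with over 40 N, if the wrist force passes 120 N, or if a joint passes its speed limit or range.

## Robot

A 6-joint arm with a two-finger parallel gripper is mounted at the origin on the work surface. World frame = base frame: x ahead of the robot, y to its left, z up, the work surface at z = 0. Lengths are in m, angles in rad, forces in N, time in s.
With the tool pointing down it reaches from about 0.275 to 0.825 m from the base axis. Payload 4.9 kg.
Tool frame: the origin (TCP) lies on the centre line of the jaws, within the pads' length; the fingertips stand 14 mm ahead of it and the grasp point (between the pads) lies 5 mm behind it; z points along the fingers, y is the line along which they close (so a half turn about z gives the same grasp; the last joint's range is limited). The gripper opens to 85 mm and grips with 20 to 120 N. Pads are 22 mm wide; open, the fingers measure 114 mm over their backs; the gripper's body (76 mm by 85 mm) begins 54 mm behind the grasp point. The pads swing forward as they close: fully open they stand 13 mm farther back than shut.
Start: joints at [1.015, 0.326, -0.193, 1.052, 0, 1.437], TCP at [0.225, 0.502, 0.245] pointing down, gripper open.
Joint ranges: [-2.65, 2.65], [-0.97, 1.79], [-1.3, 1.35], [-1.93, 2.1], [-1.47, 1.37], [-3.14, 3.14]. Speed limits (rad/s): [2.57, 2.57, 3.14, 3.14, 3.14, 3.14].

## Interface

Orientations are given as a unit quaternion [w, x, y, z].
In Python, from workcell import * gives the robot as it stands.
- The arm moves only by the tool play_rows, never from a script. Its argument "rows" is a list of rows, each a list of 7 numbers: the shift along the tool's x, y, z in units of 50 mm (1.0 is 50 mm), then the turn, a rotation vector about the tool's x, y, z in units of 8 degrees (1.0 is 8 degrees), then the closure, from 0 (fully open) to 1 (shut). A call has exactly 8 rows; each row is the pose to reach, as a shift and turn from the pose commanded when the call began, along the tool's axes at that moment; what a row does not reach only later rows make up. A row lasts 1/8 s, in which the tool goes at most 62.5 mm and 10.7 degrees, less where a joint would pass 70% of its speed; a pose out of reach is approached as far as the arm can. A call with a gripper value outside its range is refused whole. The fingers move at their own pace and stop on an object; the grip force is fixed at half the most. Time passes only in rows, so rows that repeat a pose let the fingers close, or fill a call up. It gives the time, the measured TCP pose, the force, the opening and the grip force at its end, in the units of the state.
- get_state(): the state, without advancing time (a new reading comes with each control period).
- read_camera(name): name is "scene" or "side" or "wrist"; returns the picture (384x512x3 uint8, red, green, blue); there is no depth.
- calibration(name): a dict with "K" (3x3 intrinsics, pixels), "R" (3x3) and "t" (3): a world point X has camera coordinates R X + t. Camera axes: x right, y down, z forward; pixel columns grow to the right and rows downward; lengths in m; the calibration is good to about 2 mm. A picture is of the moment at which its call begins: read the wrist's pose just before it. calibration takes no time and is no camera call; for the wrist camera it gives the pose at the moment of the call.
- sign_off(): hands the job in; it is judged then, once.
The state is a dict: "time_s": time; "qpos": joint angles; "joint_velocities": joint speeds; "joint_torque": joint torques, N m; "tool_pos": TCP position; "tool_rot": TCP orientation; "ft_force": force on the tool from outside, world axes, zero at the start; "torque": the same for the moment, N m; "width": opening from 0.0 (shut) to 1.0 (fully open); "gripper_force": force on a finger pad.
Only numpy, scipy, OpenCV 4.12 (cv2) and the standard library are available. Lean on these libraries where they do the work, as an engineer would, in place of code of your own. Each camera call takes 0.05 s, during which the arm holds its last target. There are 200 camera calls.

## Working session

There is one attempt and no reset: what is moved stays moved. The work goes in short steps, Python scripts to look and compute and a tool call to move; the robot and the scene stay as the last step left them, time stands still between calls to the robot, and variables do not carry over. Pictures are saved under pics/ and viewed, at most 14 in all, crops included, and the job is handed in when it is done.

Besides the shell and the picture viewer there is one more tool, called after "Emit:" as name(argument=value, ...), one argument or row to a line, values as JSON. play_rows: Moves the arm, as the interface text tells. Its arguments: {"type":"object","properties":{"rows":{"type":"array","items":{"type":"array","items":{"type":"number"}}}},"required":["rows"]}

```bash
mkdir -p pics; ls
cat > h.py <<'E'
from workcell import *
import numpy as np, cv2
def snap(n,f,crop=None,s=1):
    im=read_camera(n); im=im[...,::-1].copy(); cv2.imwrite('pics/raw_'+f+'.png',im)
    if crop: a,b,c,d=crop; im=im[b:d,a:c]
    if s!=1: im=cv2.resize(im,None,fx=s,fy=s,interpolation=cv2.INTER_CUBIC)
    cv2.imwrite('pics/'+f+'.png',im)
def ray(cal,u,v,z):
    K,R,t=[np.array(cal[k]) for k in 'KRt']; c=-R.T@t; d=R.T@np.linalg.inv(K)@np.array([u,v,1.]); return c+d*(z-c[2])/d[2]
def proj(cal,X):
    K,R,t=[np.array(cal[k]) for k in 'KRt']; p=K@(R@np.array(X)+t); return p[:2]/p[2]
E
python3 - <<'E'
from h import *
print(get_state())
snap('scene','s0',s=1.55);snap('side','d0',s=1.55)
for n in('scene','side'):
  c=calibration(n);print(n,np.array(c['K']).round(1),(-np.array(c['R']).T@np.array(c['t'])).round(3),np.array(c['R']).round(3))
E
```

```text
pics
{'time_s': 0.0, 'qpos': array([ 1.01481049e+00,  3.26921187e-01, -1.93561590e-01,  1.05202045e+00,
       -1.06444752e-05,  1.43657465e+00]), 'joint_velocities': array([ 1.50034839e-04,  1.66356058e-03, -2.64369047e-04,  8.58228105e-04,
       -9.27090154e-05, -1.89385092e-04]), 'joint_torque': array([-4.00714562e-03, -4.43408239e+01,  2.62434196e+01,  1.56645337e-02,
       -3.31599058e-04, -6.80318735e-07]), 'tool_pos': array([0.22486267, 0.50132714, 0.24452265]), 'tool_rot': array([-2.83708634e-04,  2.09322440e-01,  9.77846301e-01, -8.04930776e-04]), 'ft_force': array([-0.39740823, -0.17074952,  0.30949768]), 'torque': array([ 0.04390814, -0.02499462, -0.00632153]), 'gripper_force': 0.0, 'width': 0.9999158872822506}
scene [[412.4   0.  249.4]
 [  0.  412.4 191.2]
 [  0.    0.    1. ]] [1.234 0.023 1.05 ] [[-0.007  1.    -0.001]
 [ 0.807  0.005 -0.59 ]
 [-0.59  -0.005 -0.807]]
side [[431.4   0.  259.9]
 [  0.  431.4 195.2]
 [  0.    0.    1. ]] [-0.079 -0.757  0.894] [[ 0.752 -0.66   0.001]
 [-0.384 -0.439 -0.812]
 [ 0.536  0.61  -0.583]]
```

View pics/s0.png

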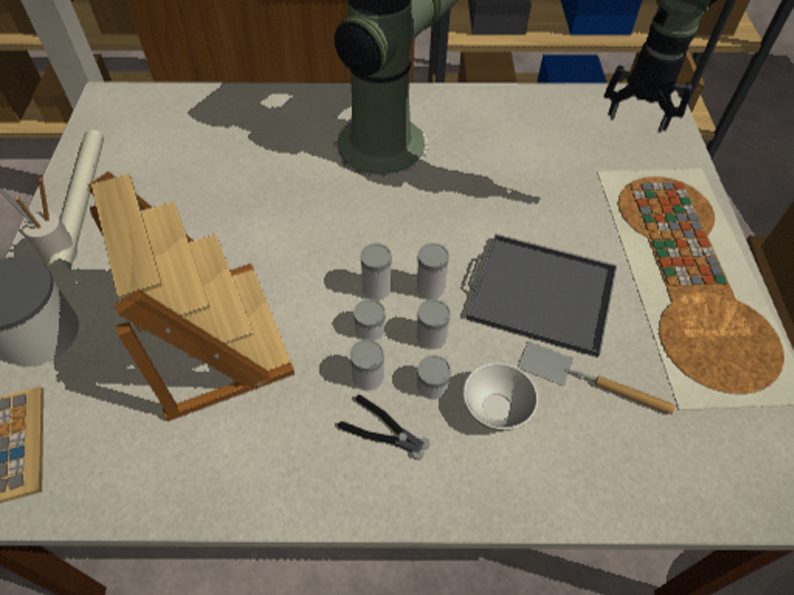

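View pics/d0.png

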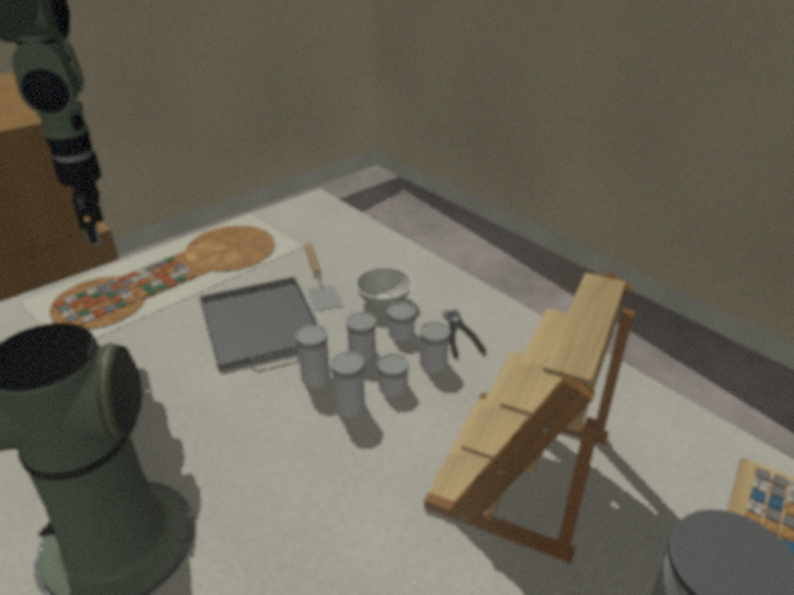

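The scene camera shows all six tins. The tall pair is nearest the robot at (376,255) and (433,255). Short (370,310) and mid (433,312) come next, then mid (367,352) and short (434,368). The rack is at left with its front facing the tins, the tray is at right. The side view agrees. I'll enlarge to get precise corners.

Run:
```python
import cv2
a=cv2.imread('pics/raw_s0.png');d=cv2.imread('pics/raw_d0.png')
cv2.imwrite('pics/c1.png',cv2.resize(a[105:275,50:200],None,fx=3.5,fy=3.5,interpolation=cv2.INTER_CUBIC))
cv2.imwrite('pics/c2.png',cv2.resize(a[145:265,200:400],None,fx=4,fy=4,interpolation=cv2.INTER_CUBIC))
cv2.imwrite('pics/c3.png',cv2.resize(d[170:370,265:415],None,fx=3,fy=3,interpolation=cv2.INTER_CUBIC))
```

```text
(no output)
```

View pics/c1.png

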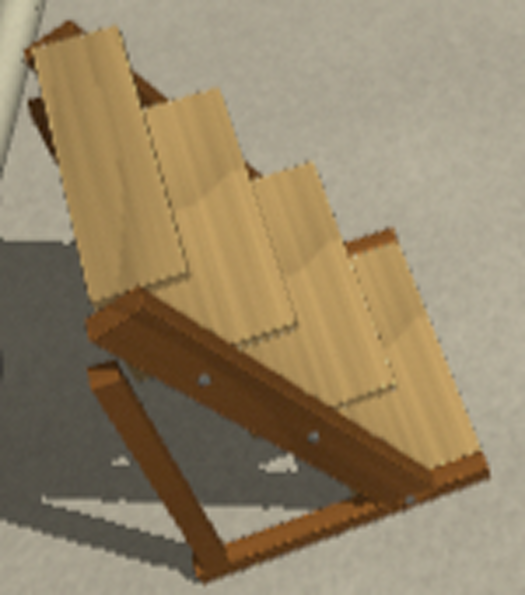

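View pics/c2.png

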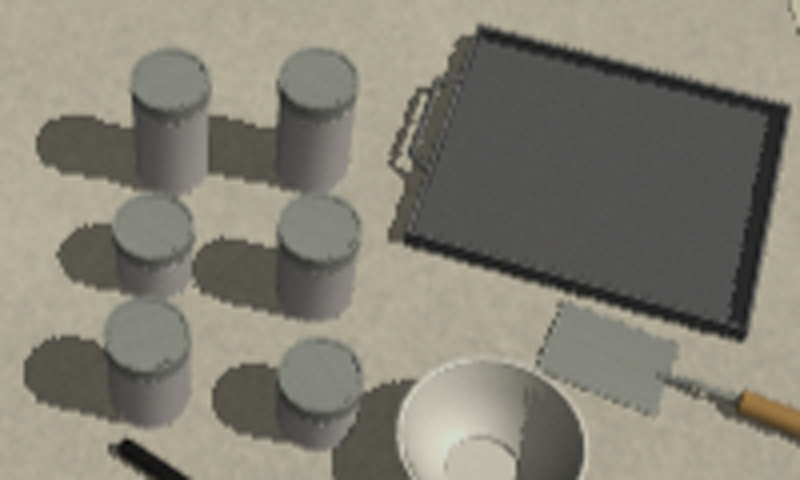

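View pics/c3.png

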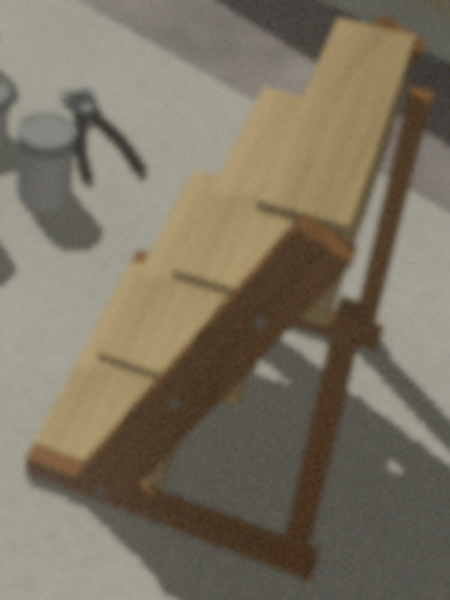

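The crops give the lid centres, the four board front edges and the tray corners. Computing positions from them.

Run:
```python
from h import *
c=calibration('scene');s=calibration('side')
def P1(u,v,z): return ray(c,50+u/3.5-.4,105+v/3.5-.4,z)
def P2(u,v,z): return ray(c,200+u/4-.4,145+v/4-.4,z)
print('tins');
for u,v,z in [(171,80,.11),(318,80,.11),(154,229,.06),(319,228,.085),(148,337,.085),(321,378,.06)]:
  X=P2(u,v,z);print(X.round(4),'side@1.55',(proj(s,X)*1.55).round(0))
T=[P2(u,v,.018) for u,v in [(480,28),(790,103),(745,338),(405,240)]]
for i in range(4): print(T[i].round(4),np.linalg.norm(T[i]-T[i-1]).round(4))
print('tray c',np.mean(T,0).round(4))
# rack fit
R=[(120,28,.341,.022,1),(188,272,.341,.022,-1),(218,90,.259,-.028,1),(297,325,.259,-.028,-1),(315,162,.152,-.078,1),(394,385,.152,-.078,-1),(397,238,.020,-.128,1),(478,458,.020,-.128,-1)]
Q=[P1(u,v,z) for u,v,z,_,_ in R]
for i in range(0,8,2):print(Q[i].round(4),Q[i+1].round(4),np.linalg.norm(Q[i]-Q[i+1]).round(4))
from scipy.optimize import least_squares
def W(p,x,y): return p[:2]+np.array([x*np.cos(p[2])-y*np.sin(p[2]),x*np.sin(p[2])+y*np.cos(p[2])])
f=lambda p:np.concatenate([W(p,r[3],r[4]*.12*sg)-q[:2] for r,q in zip(R,Q)])
for sg in(1,-1):
  o=least_squares(f,[.4,-.35,-1.3]);print(sg,o.x.round(4),o.cost,f(o.x).reshape(-1,2).round(4).tolist())
```

```text
tins
[ 0.45   -0.0039  0.11  ] side@1.55 [347. 360.]
[0.4494 0.105  0.11  ] side@1.55 [312. 332.]
[ 0.5497 -0.0154  0.06  ] side@1.55 [394. 361.]
[0.5654 0.103  0.085 ] side@1.55 [361. 319.]
[ 0.6562 -0.0164  0.085 ] side@1.55 [435. 328.]
[0.6731 0.1019 0.06  ] side@1.55 [402. 308.]
[0.3155 0.2499 0.018 ] 0.2275
[0.3944 0.4917 0.018 ] 0.2543
[0.6142 0.4142 0.018 ] 0.2331
[0.5296 0.1732 0.018 ] 0.2554
tray c [0.4634 0.3323 0.018 ]
[ 0.4777 -0.3924  0.341 ] [ 0.6943 -0.2974  0.341 ] 0.2365
[ 0.4576 -0.3492  0.259 ] [ 0.6762 -0.2515  0.259 ] 0.2394
[ 0.435  -0.3022  0.152 ] [ 0.6546 -0.2076  0.152 ] 0.2391
[ 0.4097 -0.2598  0.02  ] [ 0.6401 -0.1633  0.02  ] 0.2498
1 [ 0.5349 -0.2292 -4.3092] 0.04908690829334513 [[-0.0618, 0.1364], [-0.0577, 0.1355], [-0.0221, 0.0472], [-0.02, 0.0437], [0.0201, -0.0458], [0.0212, -0.0463], [0.065, -0.1342], [0.0553, -0.1366]]
-1 [ 0.577  -0.3265 -1.1576] 4.385856084448027e-05 [[-0.0018, -0.0024], [0.0014, -0.0011], [-0.0018, 0.0003], [-0.0006, -0.0011], [0.0007, -0.001], [0.0009, 0.0007], [0.0059, 0.0024], [-0.0047, 0.0022]]
```

```bash
cat >> h.py <<'E'
from scipy.spatial.transform import Rotation as Ro
RP=np.array([.577,-.3265]);RY=-1.1576;TC=np.array([.4634,.3323]);TY=1.245
TX={'low':-.03,'middle':.02,'top':.07}; TZ={'low':.02,'middle':.152,'top':.259}
def W(p,a,x,y): return p+np.array([x*np.cos(a)-y*np.sin(a),x*np.sin(a)+y*np.cos(a)])
def rack(t,x,y,z=0): return np.r_[W(RP,RY,TX[t]+x,y),TZ[t]+z]
def tray(x,y,z=0): return np.r_[W(TC,TY,x,y),.005+z]
def tool():
    s=get_state();q=s['tool_rot'];return np.array(s['tool_pos']),Ro.from_quat([q[1],q[2],q[3],q[0]])
def go(*Ps):
    p,r=tool()
    for P in Ps: print('shift',(r.inv().apply(np.array(P)-p)/.05).round(3))
def turn(Rt):
    p,r=tool(); print('turn',((r.inv()*Rt).as_rotvec(degrees=True)/8).round(3))
def st():
    s=get_state();p,r=tool();print('t',round(s['time_s'],2),'p',p.round(4),'zax',r.apply([0,0,1]).round(3),'yang',np.degrees(np.arctan2(*r.apply([0,1,0])[[1,0]])).round(2),'F',s['ft_force'].round(2),'w',round(s['width'],3),'g',round(s['gripper_force'],1))
yd=np.array([-np.sin(RY),np.cos(RY),0]); DOWN=Ro.from_matrix(np.c_[np.cross(yd,[0,0,-1]),yd,[0,0,-1]])
E
python3 - <<'E'
from h import *
c=calibration('scene')
for u,v in [(465,395),(537,395),(501,367),(501,430)]: print('bowl rim',ray(c,u/1.55,v/1.55,.055).round(3))
for u,v in [(519,357),(530,342),(571,360)]: print('spat',ray(c,u/1.55,v/1.55,.0).round(3))
for u,v in [(336,427),(357,398),(428,445)]: print('nip',ray(c,u/1.55,v/1.55,.0).round(3))
st(); go((.45,-.004,.245));turn(DOWN)
for t in TX: print(t,rack(t,-.08,.057).round(4),rack(t,-.08,-.057).round(4))
for x in(-.08,0,.08): print(tray(x,.053).round(3),tray(x,-.053).round(3))
E
```

```text
bowl rim [0.718 0.155 0.055]
bowl rim [0.717 0.279 0.055]
bowl rim [0.662 0.223 0.055]
bowl rim [0.783 0.211 0.055]
spat [0.609 0.27  0.   ]
spat [0.575 0.295 0.   ]
spat [0.615 0.368 0.   ]
nip [ 0.754 -0.071  0.   ]
nip [ 0.697 -0.035  0.   ]
nip [0.787 0.091 0.   ]
t 0.1 p [0.2249 0.5014 0.2446] zax [-0.001 -0.001 -1.   ] yang 65.83 F [ 0.09 -0.51 -0.12] w 1.0 g 0.0
shift [-8.246e+00 -7.378e+00  1.000e-03]
turn [-1.10e-02  3.00e-03  5.27e+00]
low [ 0.585  -0.2029  0.02  ] [ 0.4806 -0.2486  0.02  ]
middle [ 0.6051 -0.2487  0.152 ] [ 0.5007 -0.2944  0.152 ]
top [ 0.6252 -0.2945  0.259 ] [ 0.5208 -0.3402  0.259 ]
[0.388 0.273 0.005] [0.488 0.24  0.005]
[0.413 0.349 0.005] [0.514 0.315 0.005]
[0.439 0.425 0.005] [0.539 0.391 0.005]
```

Emit:
play_rows(
  rows=[
    [-0.6, -0.5, 0, 0, 0, 0.9, 0],
    [-1.3, -1.2, 0, 0, 0, 1.8, 0],
    [-2.1, -1.9, 0, 0, 0, 2.7, 0],
    [-2.9, -2.6, 0, 0, 0, 3.6, 0],
    [-3.7, -3.3, 0, 0, 0, 4.5, 0],
    [-4.5, -4.0, 0, 0, 0, 5.27, 0],
    [-5.2, -4.7, 0, 0, 0, 5.27, 0],
    [-5.9, -5.3, 0, 0, 0, 5.27, 0],
  ],
)

```text
time_s: 1.1
tool_pos: [0.3859, 0.1376, 0.2452]
tool_rot: [-0.0, 0.547, 0.837, -0.0]
ft_force: [0.6, 0.5, -0.6]
width: 0.997
gripper_force: 0.0
```

```bash
python3 -c "
from h import *
st();go((.45,-.004,.2),(.45,-.004,.09));turn(DOWN)"
```

```text
t 1.1 p [0.3859 0.1376 0.2452] zax [-0.  0. -1.] yang 23.64 F [ 0.59  0.51 -0.61] w 0.997 g 0.0
shift [-3.108  0.039  0.903]
shift [-3.109  0.04   3.103]
turn [-0.002 -0.001 -0.004]
```

Emit:
play_rows(
  rows=[
    [-1.1, 0, 0, 0, 0, 0, 0],
    [-2.2, 0, 0, 0, 0, 0, 0],
    [-3.1, 0.04, 0, 0, 0, 0, 0],
    [-3.1, 0.04, 0.6, 0, 0, 0, 0],
    [-3.1, 0.04, 1.6, 0, 0, 0, 0],
    [-3.1, 0.04, 2.5, 0, 0, 0, 0],
    [-3.1, 0.04, 3.1, 0, 0, 0, 0],
    [-3.1, 0.04, 3.1, 0, 0, 0, 0],
  ],
)

```text
time_s: 2.1
tool_pos: [0.4475, -0.0015, 0.0883]
tool_rot: [-0.003, 0.547, 0.837, -0.001]
ft_force: [0.5, -0.7, -0.1]
width: 1.0
gripper_force: 0.0
```

Emit:
play_rows(
  rows=[
    [0, 0, 0, 0, 0, 0, 1],
    [0, 0, 0, 0, 0, 0, 1],
    [0, 0, 0, 0, 0, 0, 1],
    [0, 0, 0, 0, 0, 0, 1],
    [0, 0, 0, 0, 0, 0, 1],
    [0, 0, 0, 0, 0, 0, 1],
    [0, 0, -0.4, 0, 0, 0, 1],
    [0, 0, -0.8, 0, 0, 0, 1],
  ],
)

```text
time_s: 3.1
tool_pos: [0.4497, -0.0017, 0.1312]
tool_rot: [-0.0, 0.547, 0.837, 0.0]
ft_force: [1.1, -0.3, -5.2]
width: 0.684
gripper_force: 66.7
```

Emit:
play_rows(
  rows=[
    [0, 0, -0.8, 0, 0, 0, 1],
    [0, 0, -1.6, 0, 0, 0, 1],
    [0, 0, -2.2, 0, 0, 0, 1],
    [0, 0, -2.6, 0, 0, 0, 1],
    [0, 0, -2.6, 0, 0, 0, 1],
    [0, 0, -2.6, 0, 0, 0, 1],
    [0, 0, -2.6, 0, 0, 0, 1],
    [0, 0, -2.6, 0, 0, 0, 1],
  ],
)

```text
time_s: 4.1
tool_pos: [0.4494, -0.0018, 0.2595]
tool_rot: [-0.001, 0.547, 0.837, -0.0]
ft_force: [0.3, -0.4, -6.6]
width: 0.683
gripper_force: 67.2
```

```bash
python3 -c "
from h import *
st();g=.09
a=rack('low',-.092,.057);go(a+[0,0,.22],a+[0,0,g+.005]);b=rack('low',-.075,.057);go(b+[0,0,g+.004],b+[0,0,g])
t=tray(-.08,.053);go(t+[0,0,.2],t+[0,0,g])"
```

```text
t 4.1 p [ 0.4494 -0.0018  0.2595] zax [-0.002  0.    -1.   ] yang 23.67 F [ 0.3  -0.39 -6.63] w 0.683 g 67.2
shift [-4.532  0.871  0.384]
shift [-4.535  0.874  2.884]
shift [-4.875  0.874  2.904]
shift [-4.875  0.874  2.984]
shift [5.538 1.08  1.093]
shift [5.536 1.083 3.293]
```

Emit:
play_rows(
  rows=[
    [-0.9, 0.2, 0, 0, 0, 0, 1],
    [-2.0, 0.4, 0, 0, 0, 0, 1],
    [-3.1, 0.6, 0, 0, 0, 0, 1],
    [-4.1, 0.8, 0, 0, 0, 0, 1],
    [-4.5, 0.87, 0, 0, 0, 0, 1],
    [-4.53, 0.87, 0.5, 0, 0, 0, 1],
    [-4.53, 0.87, 1.3, 0, 0, 0, 1],
    [-4.53, 0.87, 2.0, 0, 0, 0, 1],
  ],
)

```text
time_s: 5.1
tool_pos: [0.5802, -0.1918, 0.1581]
tool_rot: [-0.001, 0.547, 0.837, -0.0]
ft_force: [0.1, -0.1, -5.5]
width: 0.686
gripper_force: 66.6
```

```bash
python3 -c "
from h import *
st();snap('scene','s1',(60,80,300,270),2.6);snap('wrist','w1')
g=.09
a=rack('low',-.092,.057);go(a+[0,0,.22],a+[0,0,g+.005]);b=rack('low',-.075,.057);go(b+[0,0,g+.004],b+[0,0,g])"
```

```text
t 5.1 p [ 0.5802 -0.1918  0.1581] zax [-0.001  0.001 -1.   ] yang 23.66 F [ 0.14 -0.06 -5.54] w 0.686 g 66.6
shift [-0.039  0.03  -1.697]
shift [-0.057  0.047  0.802]
shift [-0.398  0.047  0.82 ]
shift [-0.398  0.047  0.9  ]
```

View pics/s1.png

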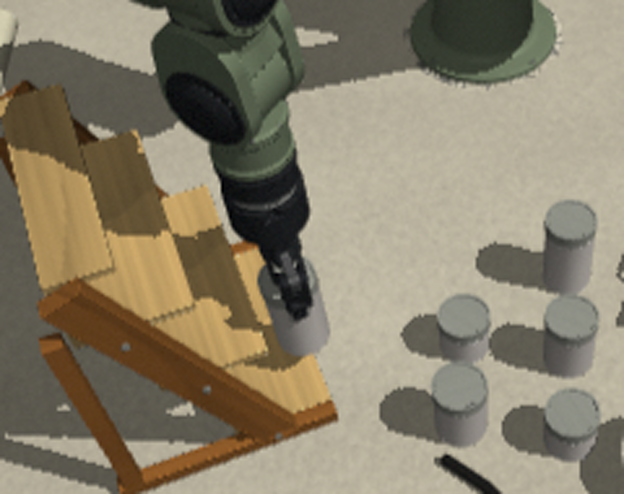

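The picture shows the tin held at (298,315) just in front of the middle board, above the low tier's lip, as planned.

Emit:
play_rows(
  rows=[
    [-0.03, 0.04, 0.3, 0, 0, 0, 1],
    [-0.05, 0.04, 0.6, 0, 0, 0, 1],
    [-0.05, 0.04, 0.8, 0, 0, 0, 1],
    [-0.2, 0.04, 0.8, 0, 0, 0, 1],
    [-0.38, 0.04, 0.8, 0, 0, 0, 1],
    [-0.38, 0.04, 0.88, 0, 0, 0, 1],
    [-0.38, 0.04, 0.89, 0, 0, 0, 1],
    [-0.38, 0.04, 0.89, 0, 0, 0, 1],
  ],
)

```text
time_s: 6.2
tool_pos: [0.59, -0.2083, 0.1158]
tool_rot: [-0.0, 0.547, 0.837, 0.0]
ft_force: [0.5, -0.1, -5.5]
width: 0.687
gripper_force: 67.1
```

```bash
python3 -c "
from h import *
st()
b=rack('low',-.075,.057,.09);go(b)"
```

```text
t 6.2 p [ 0.59   -0.2083  0.1158] zax [-0.  0. -1.] yang 23.68 F [ 0.53 -0.11 -5.55] w 0.687 g 67.1
shift [ 0.038 -0.047  0.115]
```

Emit:
play_rows(
  rows=[
    [0, 0, 0.06, 0, 0, 0, 1],
    [0, 0, 0.12, 0, 0, 0, 1],
    [0, 0, 0.12, 0, 0, 0, 1],
    [0, 0, 0.13, 0, 0, 0, 0.2],
    [0, 0, 0.13, 0, 0, 0, 0.1],
    [0, 0, 0.13, 0, 0, 0, 0.1],
    [0, 0, 0.13, 0, 0, 0, 0.1],
    [0, 0, 0.13, 0, 0, 0, 0.1],
  ],
)

```text
time_s: 7.2
tool_pos: [0.5902, -0.2085, 0.1092]
tool_rot: [-0.0, 0.547, 0.837, -0.0]
ft_force: [-0.5, 0.9, -0.3]
width: 0.899
gripper_force: 0.0
```

```bash
python3 -c "
from h import *
st()
ax=np.array([np.cos(RY),np.sin(RY),0])
th=np.radians(35);z=ax*np.sin(th)+np.array([0,0,-np.cos(th)]);PU=Ro.from_matrix(np.c_[np.cross(yd,z),yd,z])
turn(PU)
P=rack('low',-.115,.057,.018)-z*.014;Q=rack('low',-.06,.057,.018)-z*.014
go(P+[0,0,.15],P,Q);print(P,Q)"
```

```text
t 7.2 p [ 0.5902 -0.2085  0.1092] zax [-0.  0. -1.] yang 23.67 F [-0.46  0.91 -0.25] w 0.899 g 0.0
turn [-0.    -4.376  0.   ]
shift [ 1.004 -0.049 -1.806]
shift [ 1.004 -0.049  1.194]
shift [-0.096 -0.049  1.194]
[ 0.5677555  -0.16346092  0.04946813] [ 0.58984013 -0.21383223  0.04946813]
```

Emit:
play_rows(
  rows=[
    [0, 0, -0.8, 0, 0, 0, 0.1],
    [0, 0, -1.9, 0, 0, 0, 0.1],
    [0.5, -0.05, -2.2, 0, 0, 0, 0.5],
    [1.0, -0.05, -2.2, 0, -1.1, 0, 1],
    [1.4, -0.05, -2.0, 0, -2.2, 0, 1],
    [1.6, -0.05, -1.8, 0, -3.3, 0, 1],
    [1.6, -0.05, -1.4, 0, -4.38, 0, 1],
    [1.6, -0.05, -0.6, 0, -4.38, 0, 1],
  ],
)

```text
time_s: 8.2
tool_pos: [0.5553, -0.134, 0.1392]
tool_rot: [0.253, 0.52, 0.799, -0.164]
ft_force: [0.4, -0.2, 0.0]
width: -0.001
gripper_force: 0.0
```

```bash
cat >> h.py <<'E'
ax=np.array([np.cos(RY),np.sin(RY),0])
th=np.radians(35);pz=ax*np.sin(th)+np.array([0,0,-np.cos(th)]);PU=Ro.from_matrix(np.c_[np.cross(yd,pz),yd,pz])
def tip(t,x,y,h=.013): return rack(t,x,y,h)-pz*.014
E
python3 -c "
from h import *
st();turn(PU);go(tip('low',-.135,.057),tip('low',-.071,.057))
snap('side','d1',(230,120,450,360),2.4)"
```

```text
t 8.2 p [ 0.5553 -0.134   0.1392] zax [ 0.234 -0.526 -0.818] yang 23.88 F [ 0.35 -0.22  0.01] w -0.001 g 0.0
turn [0.025 0.016 0.014]
shift [ 0.895 -0.013  1.686]
shift [-0.152 -0.018  2.423]
```

View pics/d1.png

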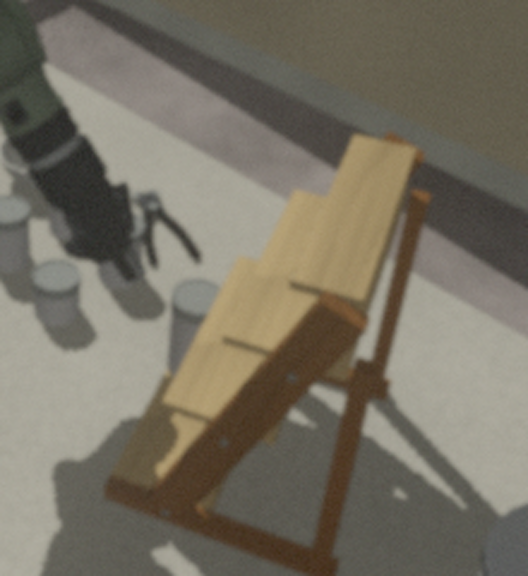

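The tin stands on the low tier at (195,310) in this crop, with the closed tool tilted and clear of the remaining tins. Pushing.

Emit:
play_rows(
  rows=[
    [0.45, 0, 0.85, 0, 0, 0, 1],
    [0.895, -0.01, 1.69, 0, 0, 0, 1],
    [0.7, -0.01, 1.82, 0, 0, 0, 1],
    [0.5, -0.01, 1.96, 0, 0, 0, 1],
    [0.3, -0.01, 2.1, 0, 0, 0, 1],
    [0.1, -0.01, 2.25, 0, 0, 0, 1],
    [-0.07, -0.02, 2.36, 0, 0, 0, 1],
    [-0.15, -0.02, 2.42, 0, 0, 0, 1],
  ],
)

```text
time_s: 9.25
tool_pos: [0.5854, -0.2062, 0.045]
tool_rot: [0.252, 0.522, 0.798, -0.164]
ft_force: [-9.1, 19.1, 15.4]
width: 0.002
gripper_force: 10.9
```

```bash
python3 -c "
from h import *
st();go(tip('low',-.071,.057),tip('low',-.068,.057))
snap('side','d2');snap('scene','s2')"
```

```text
t 9.25 p [ 0.5854 -0.2062  0.045 ] zax [ 0.231 -0.525 -0.819] yang 23.68 F [-9.08 19.1  15.44] w 0.002 g 10.9
shift [ 0.043  0.019 -0.016]
shift [-0.006  0.019  0.019]
```

Emit:
play_rows(
  rows=[
    [0.1, 0, -0.07, 0, 0, 0, 1],
    [0.7, 0, -0.5, 0, 0, 0, 1],
    [1.2, 0, -0.85, 0, 0, 0, 1],
    [0.8, 0, -1.6, 0, 1.1, 0, 0.5],
    [0.2, 0, -2.5, 0, 2.2, 0, 0],
    [-0.4, 0, -3.3, 0, 3.3, 0, 0],
    [-0.5, 0, -3.4, 0, 4.38, 0, 0],
    [-0.5, 0, -3.4, 0, 4.38, 0, 0],
  ],
)

```text
time_s: 10.35
tool_pos: [0.5561, -0.1382, 0.1995]
tool_rot: [0.002, 0.548, 0.836, -0.0]
ft_force: [0.5, -0.1, -1.3]
width: 1.0
gripper_force: 0.0
```

```bash
python3 -c "
from h import *
st();turn(DOWN);go((.4494,.105,.22),(.4494,.105,.09))
snap('scene','s3',(60,80,300,270),2.6)"
```

```text
t 10.35 p [ 0.5561 -0.1382  0.1995] zax [ 0.003 -0.003 -1.   ] yang 23.48 F [ 0.5  -0.11 -1.31] w 1.0 g 0.0
turn [ 0.014  0.029 -0.024]
shift [ 5.309 -0.018 -0.433]
shift [ 5.32  -0.023  2.167]
```

View pics/s3.png

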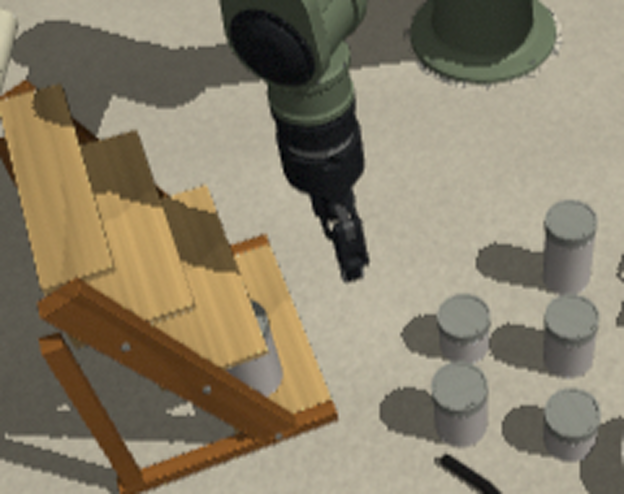

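The tin stands upright under the middle board at (258,350) and the others are unmoved. On to the second tall tin.

Emit:
play_rows(
  rows=[
    [0.9, 0, -0.4, 0, 0, 0, 0],
    [2.0, 0, -0.4, 0, 0, 0, 0],
    [3.1, 0, -0.4, 0, 0, 0, 0],
    [4.2, 0, -0.4, 0, 0, 0, 0],
    [5.0, 0, -0.4, 0.01, 0.03, -0.02, 0],
    [5.3, -0.02, -0.3, 0.01, 0.03, -0.02, 0],
    [5.31, -0.02, 0.4, 0.01, 0.03, -0.02, 0],
    [5.31, -0.02, 1.3, 0.01, 0.03, -0.02, 0],
  ],
)

```text
time_s: 11.4
tool_pos: [0.447, 0.1077, 0.1321]
tool_rot: [-0.0, 0.545, 0.838, 0.001]
ft_force: [1.3, 0.6, -0.9]
width: 0.998
gripper_force: 0.0
```

```bash
python3 -c "
from h import *
st();turn(DOWN);go((.4494,.105,.22),(.4494,.105,.09))"
```

```text
t 11.4 p [0.447  0.1077 0.1321] zax [ 0.     0.002 -1.   ] yang 23.9 F [ 1.32  0.55 -0.88] w 0.998 g 0.0
turn [ 0.007 -0.011  0.028]
shift [-0.066  0.024 -1.759]
shift [-0.071  0.022  0.841]
```

Emit:
play_rows(
  rows=[
    [-0.03, 0.02, 0.5, 0, 0, 0, 0],
    [-0.06, 0.02, 0.84, 0, 0, 0, 0],
    [-0.06, 0.02, 0.84, 0, 0, 0, 1],
    [-0.06, 0.02, 0.84, 0, 0, 0, 1],
    [-0.06, 0.02, 0.84, 0, 0, 0, 1],
    [-0.06, 0.02, 0.84, 0, 0, 0, 1],
    [-0.06, 0.02, 0.84, 0, 0, 0, 1],
    [-0.06, 0.02, 0.84, 0, 0, 0, 1],
  ],
)

```text
time_s: 12.4
tool_pos: [0.4487, 0.1053, 0.0911]
tool_rot: [-0.002, 0.546, 0.838, 0.001]
ft_force: [0.1, -0.3, -3.1]
width: 0.688
gripper_force: 64.9
```

Emit:
play_rows(
  rows=[
    [0, 0, -0.4, 0, 0, 0, 1],
    [0, 0, -1.2, 0, 0, 0, 1],
    [0, 0, -2.0, 0, 0, 0, 1],
    [0, 0, -2.6, 0, 0, 0, 1],
    [0, 0, -2.6, 0, 0, 0, 1],
    [0, 0, -2.6, 0, 0, 0, 1],
    [0, 0, -2.6, 0, 0, 0, 1],
    [0, 0, -2.6, 0, 0, 0, 1],
  ],
)

```text
time_s: 13.4
tool_pos: [0.4484, 0.1049, 0.2199]
tool_rot: [-0.003, 0.546, 0.838, -0.0]
ft_force: [-0.1, -0.0, -4.3]
width: 0.688
gripper_force: 66.5
```

```bash
python3 -c "
from h import *
st();g=.09
a=rack('low',-.092,-.057);go(a+[0,0,.22],a+[0,0,g+.005]);b=rack('low',-.075,-.057);go(b+[0,0,g+.004],b+[0,0,g])
t=tray(-.08,.053);go(t+[0,0,.2],t+[0,0,g])"
```

```text
t 13.4 p [0.4484 0.1049 0.2199] zax [-0.005  0.003 -1.   ] yang 23.83 F [-0.14 -0.03 -4.3 ] w 0.688 g 66.5
shift [-6.486 -2.267 -0.426]
shift [-6.498 -2.258  2.074]
shift [-6.838 -2.259  2.092]
shift [-6.839 -2.259  2.172]
shift [3.575 0.252 0.315]
shift [3.564 0.259 2.515]
```

Emit:
play_rows(
  rows=[
    [-0.8, -0.3, -0.3, 0, 0, 0, 1],
    [-1.9, -0.65, -0.4, 0, 0, 0, 1],
    [-3.0, -1.05, -0.4, 0, 0, 0, 1],
    [-4.1, -1.45, -0.4, 0, 0, 0, 1],
    [-5.2, -1.8, -0.4, 0, 0, 0, 1],
    [-6.1, -2.15, -0.3, 0, 0, 0, 1],
    [-6.48, -2.26, 0.1, 0, 0, 0, 1],
    [-6.48, -2.26, 0.6, 0, 0, 0, 1],
  ],
)

```text
time_s: 14.4
tool_pos: [0.4768, -0.2393, 0.1889]
tool_rot: [-0.002, 0.547, 0.837, 0.0]
ft_force: [-0.0, 0.9, -4.8]
width: 0.683
gripper_force: 66.5
```

```bash
python3 -c "
from h import *
st();g=.091;turn(DOWN)
a=rack('low',-.092,-.057);go(a+[0,0,.22],a+[0,0,g+.005]);b=rack('low',-.075,-.057);go(b+[0,0,g+.004],b+[0,0,g])
"
```

```text
t 14.4 p [ 0.4768 -0.2393  0.1889] zax [-0.002  0.003 -1.   ] yang 23.66 F [-0.03  0.86 -4.76] w 0.683 g 66.5
turn [-0.007 -0.023 -0.001]
shift [ 0.041 -0.007 -1.023]
shift [ 0.033 -0.004  1.457]
shift [-0.307 -0.004  1.476]
shift [-0.307 -0.004  1.556]
```

Emit:
play_rows(
  rows=[
    [0.03, 0, 0.6, 0, 0, 0, 1],
    [0.03, 0, 1.2, 0, 0, 0, 1],
    [0.03, 0, 1.44, 0, 0, 0, 1],
    [-0.15, 0, 1.44, 0, 0, 0, 1],
    [-0.3, 0, 1.44, 0, 0, 0, 1],
    [-0.3, 0, 1.5, 0, 0, 0, 1],
    [-0.3, 0, 1.52, 0, 0, 0, 1],
    [-0.3, 0, 1.52, 0, 0, 0, 1],
  ],
)

```text
time_s: 15.4
tool_pos: [0.4822, -0.2502, 0.1139]
tool_rot: [-0.002, 0.546, 0.838, 0.001]
ft_force: [0.1, 0.5, -4.2]
width: 0.689
gripper_force: 66.5
```

```bash
python3 -c "
from h import *
st();g=.091
b=rack('low',-.075,-.057);go(b+[0,0,g])
"
```

```text
t 15.4 p [ 0.4822 -0.2502  0.1139] zax [-0.003  0.003 -1.   ] yang 23.84 F [ 0.12  0.48 -4.21] w 0.689 g 66.5
shift [-0.058 -0.016  0.057]
```

Emit:
play_rows(
  rows=[
    [-0.04, 0, 0.04, 0, 0, 0, 1],
    [-0.04, 0, 0.06, 0, 0, 0, 1],
    [-0.04, 0, 0.07, 0, 0, 0, 1],
    [-0.04, 0, 0.07, 0, 0, 0, 0.4],
    [-0.04, 0, 0.07, 0, 0, 0, 0.1],
    [-0.04, 0, 0.07, 0, 0, 0, 0.1],
    [-0.04, 0, 0.07, 0, 0, 0, 0.1],
    [-0.04, 0, -0.2, 0, 0, 0, 0.1],
  ],
)

```text
time_s: 16.4
tool_pos: [0.4825, -0.2518, 0.1233]
tool_rot: [-0.003, 0.546, 0.838, 0.001]
ft_force: [-0.0, -0.0, -0.1]
width: 0.899
gripper_force: 0.0
```

Emit:
play_rows(
  rows=[
    [0, 0, -0.8, 0, 0, 0, 0.1],
    [0, 0, -1.9, 0, 0, 0, 0.1],
    [0.5, 0, -2.0, 0, 0, 0, 0.5],
    [1.0, 0, -2.0, 0, -1.1, 0, 1],
    [1.4, 0, -1.8, 0, -2.2, 0, 1],
    [1.6, 0, -1.6, 0, -3.3, 0, 1],
    [1.6, 0, -1.2, 0, -4.38, 0, 1],
    [1.6, 0, -0.4, 0, -4.38, 0, 1],
  ],
)

```text
time_s: 17.4
tool_pos: [0.4509, -0.1774, 0.1449]
tool_rot: [0.252, 0.519, 0.8, -0.163]
ft_force: [0.4, 0.3, -0.8]
width: -0.004
gripper_force: 0.0
```

```bash
python3 -c "
from h import *
st();turn(PU);go(tip('low',-.135,-.057),tip('low',-.071,-.057))
snap('scene','s4')"
```

```text
t 17.4 p [ 0.4509 -0.1774  0.1449] zax [ 0.234 -0.523 -0.82 ] yang 24.04 F [ 0.41  0.29 -0.77] w -0.004 g 0.0
turn [ 0.033 -0.005  0.032]
shift [ 0.919 -0.032  1.807]
shift [-0.13  -0.04   2.541]
```

Emit:
play_rows(
  rows=[
    [0.45, 0, 0.9, 0, 0, 0, 1],
    [0.92, -0.03, 1.81, 0, 0, 0, 1],
    [0.73, -0.03, 1.94, 0, 0, 0, 1],
    [0.53, -0.03, 2.08, 0, 0, 0, 1],
    [0.33, -0.03, 2.22, 0, 0, 0, 1],
    [0.13, -0.04, 2.36, 0, 0, 0, 1],
    [-0.03, -0.04, 2.47, 0, 0, 0, 1],
    [-0.1, -0.04, 2.52, 0, 0, 0, 1],
  ],
)

```text
time_s: 18.45
tool_pos: [0.4803, -0.2503, 0.0444]
tool_rot: [0.251, 0.521, 0.799, -0.164]
ft_force: [-1.3, 4.2, 2.7]
width: -0.0
gripper_force: 2.3
```

```bash
python3 -c "
from h import *
st();go(tip('low',-.071,-.057),tip('low',-.068,-.057))"
```

```text
t 18.45 p [ 0.4803 -0.2503  0.0444] zax [ 0.231 -0.523 -0.82 ] yang 23.81 F [-1.26  4.18  2.67] w -0.0 g 2.3
shift [ 0.007  0.019 -0.006]
shift [-0.042  0.019  0.028]
```

Emit:
play_rows(
  rows=[
    [-0.03, 0, 0.02, 0, 0, 0, 1],
    [-0.05, 0, 0.035, 0, 0, 0, 1],
    [-0.05, 0, 0.035, 0, 0, 0, 1],
    [0.6, 0, -0.42, 0, 0, 0, 1],
    [1.15, 0, -0.8, 0, 0, 0, 1],
    [0.7, 0, -1.6, 0, 1.1, 0, 0.5],
    [0.1, 0, -2.5, 0, 2.2, 0, 0],
    [-0.5, 0, -3.3, 0, 3.3, 0, 0],
  ],
)

```text
time_s: 19.45
tool_pos: [0.453, -0.1832, 0.1576]
tool_rot: [0.095, 0.541, 0.833, -0.065]
ft_force: [1.4, -1.5, -1.3]
width: 0.636
gripper_force: 0.0
```

```bash
python3 -c "
from h import *
st();turn(DOWN);go((.5497,-.0154,.22),(.5497,-.0154,.042))
snap('scene','s5',(60,80,400,280),2.35)"
```

```text
t 19.45 p [ 0.453  -0.1832  0.1576] zax [ 0.088 -0.21  -0.974] yang 24.01 F [ 1.38 -1.5  -1.34] w 0.636 g 0.0
turn [-0.033  1.646  0.047]
shift [ 1.93   3.126 -1.751]
shift [2.74  3.145 1.716]
```

View pics/s5.png

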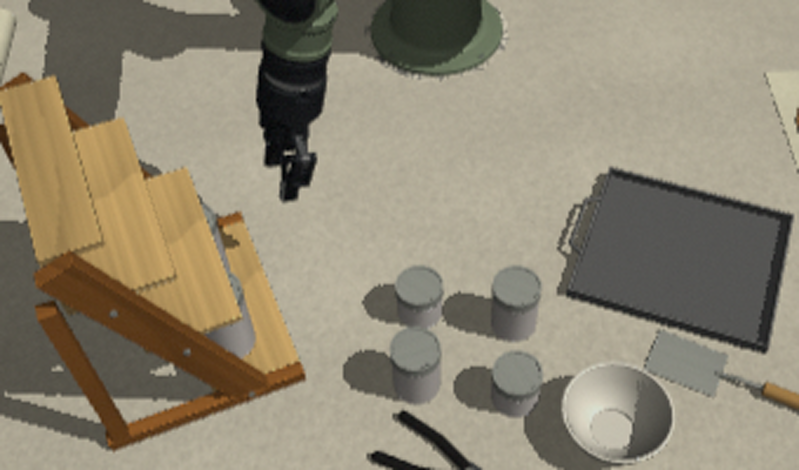

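Both tall tins now stand back under the middle board at (215,235) and (235,330). The four remaining tins are unmoved.

Emit:
play_rows(
  rows=[
    [0, 0.4, -0.5, 0, 1.08, 0, 0],
    [0.3, 1.2, -0.9, 0, 1.08, 0, 0],
    [0.8, 2.0, -0.9, 0, 1.08, 0, 0],
    [1.3, 2.7, -0.7, 0, 1.08, 0, 0],
    [1.6, 3.1, -0.5, 0, 1.08, 0, 0],
    [1.6, 3.1, -0.5, 0, 1.08, 0, 0],
    [1.6, 3.1, -0.5, 0, 1.08, 0, 0],
    [1.6, 3.1, -0.5, 0, 1.08, 0, 0],
  ],
)

```text
time_s: 20.5
tool_pos: [0.5607, -0.0452, 0.1613]
tool_rot: [0.033, 0.545, 0.838, -0.025]
ft_force: [-0.0, -0.2, -0.3]
width: 0.999
gripper_force: 0.0
```

```bash
python3 -c "
from h import *
st();turn(DOWN);go((.5497,-.0154,.22),(.5497,-.0154,.042))"
```

```text
t 20.5 p [ 0.5607 -0.0452  0.1613] zax [ 0.029 -0.078 -0.997] yang 23.89 F [-0.03 -0.18 -0.27] w 0.999 g 0.0
turn [-0.035  0.595  0.029]
shift [ 0.534  0.033 -1.222]
shift [0.83  0.051 2.325]
```

Emit:
play_rows(
  rows=[
    [0.6, 0.03, 0, -0.03, 0.6, 0.03, 0],
    [0.65, 0.04, 0.5, -0.03, 0.6, 0.03, 0],
    [0.75, 0.05, 1.4, -0.03, 0.6, 0.03, 0],
    [0.82, 0.05, 2.1, -0.03, 0.6, 0.03, 0],
    [0.83, 0.05, 2.32, -0.03, 0.6, 0.03, 0],
    [0.83, 0.05, 2.32, -0.03, 0.6, 0.03, 0],
    [0.83, 0.05, 2.32, -0.03, 0.6, 0.03, 0.5],
    [0.83, 0.05, 2.32, -0.03, 0.6, 0.03, 1],
  ],
)

```text
time_s: 21.5
tool_pos: [0.55, -0.015, 0.0437]
tool_rot: [0.0, 0.547, 0.837, -0.0]
ft_force: [-4.0, -1.8, 8.5]
width: 0.685
gripper_force: 63.4
```

Emit:
play_rows(
  rows=[
    [0, 0, 0, 0, 0, 0, 1],
    [0, 0, 0, 0, 0, 0, 1],
    [0, 0, 0, 0, 0, 0, 1],
    [0, 0, -0.6, 0, 0, 0, 1],
    [0, 0, -1.6, 0, 0, 0, 1],
    [0, 0, -2.6, 0, 0, 0, 1],
    [0, 0, -3.2, 0, 0, 0, 1],
    [0, 0, -3.2, 0, 0, 0, 1],
  ],
)

```text
time_s: 22.5
tool_pos: [0.5518, -0.0146, 0.2047]
tool_rot: [0.002, 0.546, 0.837, 0.001]
ft_force: [-0.1, 0.0, -4.7]
width: 0.686
gripper_force: 66.4
```

Emit:
play_rows(
  rows=[
    [0, 0, 0, 0, 0, 0, 1],
    [0, 0, 0, 0, 0, 0, 1],
    [0, 0, 0, 0, 0, 0, 1],
    [0, 0, 0, 0, 0, 0, 1],
    [0, 0, 0, 0, 0, 0, 1],
    [0, 0, 0, 0, 0, 0, 1],
    [0, 0, 0, 0, 0, 0, 1],
    [0, 0, 0, 0, 0, 0, 1],
  ],
)

```text
time_s: 23.5
tool_pos: [0.5499, -0.0145, 0.2018]
tool_rot: [-0.001, 0.547, 0.837, 0.0]
ft_force: [1.3, 0.9, -3.8]
width: 0.683
gripper_force: 66.4
```

```bash
python3 -c "
from h import *
st();g=.042;turn(DOWN)
a=rack('top',-.092,.057);go(a+[0,0,g+.05],a+[0,0,g+.005]);b=rack('top',-.075,.057);go(b+[0,0,g+.004],b+[0,0,g])
t=tray(-.08,.053);go(t+[0,0,.2],t+[0,0,g])"
```

```text
t 23.5 p [ 0.5499 -0.0145  0.2018] zax [-0.002  0.001 -1.   ] yang 23.74 F [ 1.25  0.92 -3.84] w 0.683 g 66.4
turn [-0.007 -0.011  0.008]
shift [-5.488 -0.878 -2.991]
shift [-5.489 -0.877 -2.091]
shift [-5.829 -0.877 -2.071]
shift [-5.829 -0.877 -1.991]
shift [ 6.578 -0.652 -0.053]
shift [ 6.574 -0.649  3.107]
```

Emit:
play_rows(
  rows=[
    [0, 0, -0.9, 0, 0, 0, 1],
    [-0.5, -0.1, -1.9, 0, 0, 0, 1],
    [-1.3, -0.2, -2.7, 0, 0, 0, 1],
    [-2.4, -0.4, -3.0, 0, 0, 0, 1],
    [-3.5, -0.55, -3.0, 0, 0, 0, 1],
    [-4.6, -0.75, -3.0, 0, 0, 0, 1],
    [-5.3, -0.88, -3.0, 0, 0, 0, 1],
    [-5.48, -0.88, -3.0, 0, 0, 0, 1],
  ],
)

```text
time_s: 24.5
tool_pos: [0.6199, -0.2858, 0.3502]
tool_rot: [-0.002, 0.548, 0.837, -0.0]
ft_force: [0.8, 0.6, -3.5]
width: 0.685
gripper_force: 66.6
```

```bash
python3 -c "
from h import *
st();g=.044;turn(DOWN)
a=rack('top',-.092,.057);go(a+[0,0,g+.05],a+[0,0,g+.005]);b=rack('top',-.075,.057);go(b+[0,0,g+.004],b+[0,0,g])
snap('scene','s6',(40,60,240,260),3)"
```

```text
t 24.5 p [ 0.6199 -0.2858  0.3502] zax [-0.003  0.001 -1.   ] yang 23.57 F [ 0.78  0.57 -3.54] w 0.685 g 66.6
turn [-0.014 -0.017 -0.013]
shift [ 0.039  0.026 -0.056]
shift [0.037 0.028 0.844]
shift [-0.304  0.029  0.863]
shift [-0.304  0.029  0.943]
```

View pics/s6.png

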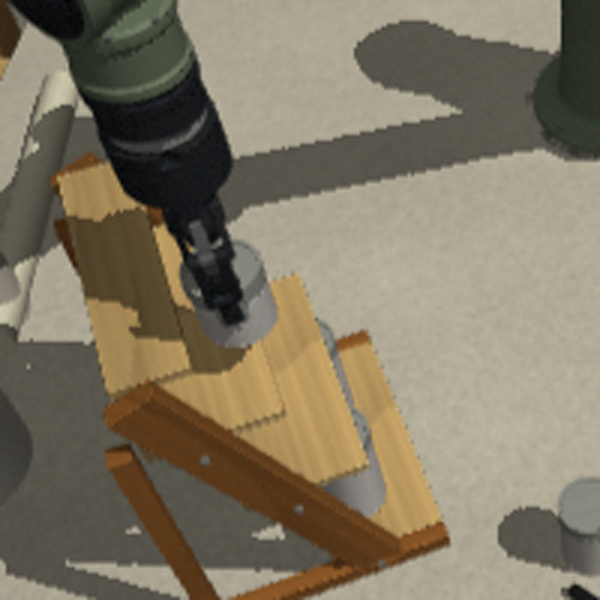

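The short tin hangs at (235,290) just before the cover board, over the top tier's lip.

Emit:
play_rows(
  rows=[
    [0.03, 0.03, 0.4, 0, 0, 0, 1],
    [0.03, 0.03, 0.75, 0, 0, 0, 1],
    [0.03, 0.03, 0.85, 0, 0, 0, 1],
    [-0.15, 0.03, 0.85, 0, 0, 0, 1],
    [-0.3, 0.03, 0.85, 0, 0, 0, 1],
    [-0.3, 0.03, 0.9, 0, 0, 0, 1],
    [-0.3, 0.03, 0.91, 0, 0, 0, 1],
    [-0.3, 0.03, 0.91, 0, 0, 0, 1],
  ],
)

```text
time_s: 25.55
tool_pos: [0.6273, -0.2961, 0.3059]
tool_rot: [-0.001, 0.547, 0.837, 0.0]
ft_force: [0.3, 0.2, -3.7]
width: 0.682
gripper_force: 66.6
```

```bash
python3 -c "
from h import *
st();b=rack('top',-.075,.057);go(b+[0,0,.043])"
```

```text
t 25.55 p [ 0.6273 -0.2961  0.3059] zax [-0.002  0.001 -1.   ] yang 23.74 F [ 0.34  0.16 -3.72] w 0.682 g 66.6
shift [-0.052 -0.026  0.077]
```

Emit:
play_rows(
  rows=[
    [-0.04, 0, 0.05, 0, 0, 0, 1],
    [-0.04, 0, 0.08, 0, 0, 0, 1],
    [-0.04, 0, 0.09, 0, 0, 0, 1],
    [-0.04, 0, 0.09, 0, 0, 0, 0.4],
    [-0.04, 0, 0.09, 0, 0, 0, 0.1],
    [-0.04, 0, 0.09, 0, 0, 0, 0.1],
    [-0.04, 0, 0.09, 0, 0, 0, 0.1],
    [-0.04, 0, -0.2, 0, 0, 0, 0.1],
  ],
)

```text
time_s: 26.55
tool_pos: [0.6277, -0.2977, 0.3149]
tool_rot: [-0.002, 0.547, 0.837, -0.0]
ft_force: [0.1, -0.8, -0.5]
width: 0.897
gripper_force: 0.0
```

Emit:
play_rows(
  rows=[
    [0, 0, -0.6, 0, 0, 0, 0.1],
    [0.1, 0, -1.2, 0, 0, 0, 0.1],
    [0.6, 0, -1.3, 0, -0.3, 0, 0.5],
    [1.2, 0, -1.3, 0, -1.4, 0, 1],
    [1.6, 0, -1.1, 0, -2.5, 0, 1],
    [1.8, 0, -0.8, 0, -3.5, 0, 1],
    [1.8, 0, -0.5, 0, -4.38, 0, 1],
    [1.8, 0, -0.3, 0, -4.38, 0, 1],
  ],
)

```text
time_s: 27.55
tool_pos: [0.5907, -0.2136, 0.3299]
tool_rot: [0.25, 0.52, 0.8, -0.164]
ft_force: [-0.3, -0.7, 0.3]
width: -0.003
gripper_force: 0.0
```

```bash
python3 -c "
from h import *
st();turn(PU);go(tip('top',-.135,.057),tip('top',-.071,.057),tip('top',-.068,.057))
snap('side','d3',(230,60,450,300),2.4)"
```

```text
t 27.55 p [ 0.5907 -0.2136  0.3299] zax [ 0.229 -0.523 -0.821] yang 23.9 F [-0.32 -0.68  0.33] w -0.003 g 0.0
turn [ 0.001 -0.025  0.034]
shift [ 0.121 -0.017  1.047]
shift [-0.93  -0.022  1.777]
shift [-0.979 -0.022  1.812]
```

View pics/d3.png

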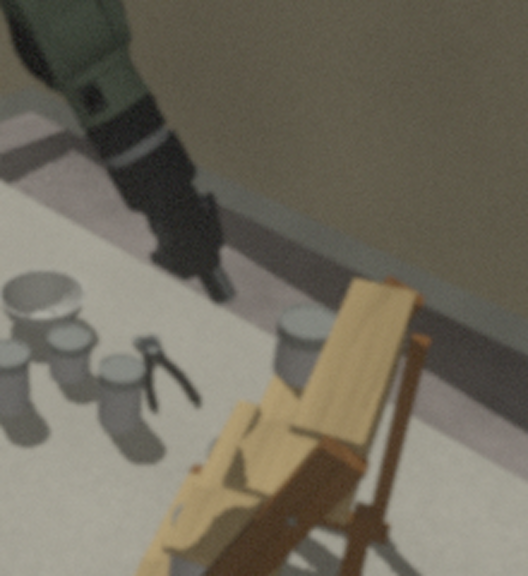

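The tin stands upright on the top lip at (300,345), tool poised in front at (220,290). Pushing.

Emit:
play_rows(
  rows=[
    [0.12, -0.01, 0.6, 0, 0, 0, 1],
    [0.12, -0.02, 1.05, 0, 0, 0, 1],
    [-0.1, -0.02, 1.2, 0, 0, 0, 1],
    [-0.35, -0.02, 1.38, 0, 0, 0, 1],
    [-0.6, -0.02, 1.55, 0, 0, 0, 1],
    [-0.8, -0.02, 1.69, 0, 0, 0, 1],
    [-0.92, -0.02, 1.77, 0, 0, 0, 1],
    [-0.95, -0.02, 1.79, 0, 0, 0, 1],
  ],
)

```text
time_s: 28.6
tool_pos: [0.6271, -0.2971, 0.285]
tool_rot: [0.25, 0.52, 0.8, -0.163]
ft_force: [-8.8, 15.5, 9.2]
width: 0.0
gripper_force: 9.1
```

```bash
python3 -c "
from h import *
st();turn(PU);go(tip('top',-.071,.057),tip('top',-.068,.057))"
```

```text
t 28.6 p [ 0.6271 -0.2971  0.285 ] zax [ 0.23  -0.522 -0.821] yang 23.88 F [-8.77 15.55  9.15] w 0.0 g 9.1
turn [ 0.009 -0.027  0.025]
shift [ 0.054 -0.014  0.   ]
shift [ 0.004 -0.014  0.035]
```

Emit:
play_rows(
  rows=[
    [0.2, 0, -0.14, 0, 0, 0, 1],
    [0.9, 0, -0.63, 0, 0, 0, 1],
    [1.6, 0, -1.1, 0, 0.6, 0, 0.5],
    [2.4, 0, -1.5, 0, 1.7, 0, 0],
    [3.2, 0, -1.9, 0, 2.8, 0, 0],
    [4.0, 0, -2.3, 0, 3.8, 0, 0],
    [4.6, 0, -2.6, 0, 4.36, 0, 0],
    [4.6, 0, -2.6, 0, 4.36, 0, 0],
  ],
)

```text
time_s: 29.6
tool_pos: [0.5214, -0.0578, 0.2596]
tool_rot: [0.0, 0.546, 0.838, -0.001]
ft_force: [0.4, -1.2, 0.1]
width: 1.0
gripper_force: 0.0
```

```bash
python3 -c "
from h import *
st();turn(DOWN);go((.5654,.103,.2),(.5654,.103,.067))
snap('scene','s7',(40,80,380,280),2.35)"
```

```text
t 29.6 p [ 0.5214 -0.0578  0.2596] zax [-0.001 -0.003 -1.   ] yang 23.8 F [ 0.4  -1.25  0.08] w 1.0 g 0.0
turn [-0.012  0.015  0.016]
shift [2.59  2.105 1.183]
shift [2.596 2.109 3.843]
```

View pics/s7.png

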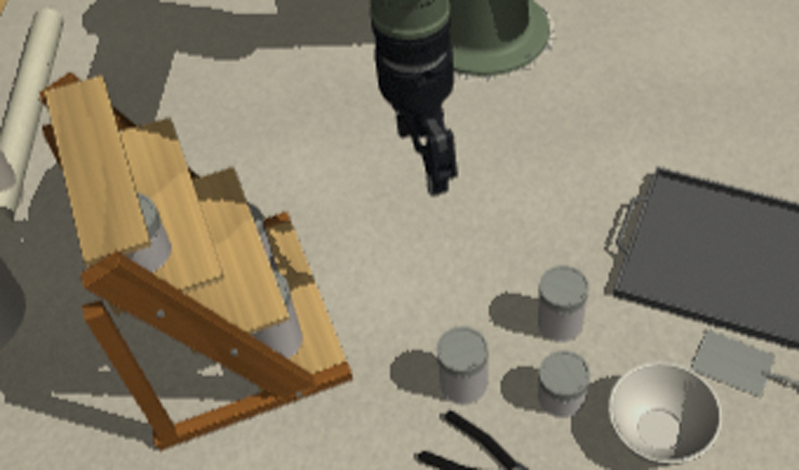

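The short tin stands back under the cover board at (155,235). The three remaining tins sit where they were: mid (562,285), mid (463,350), short (563,370).

Emit:
play_rows(
  rows=[
    [0.7, 0.5, 0, 0, 0, 0, 0],
    [1.6, 1.2, 0.2, 0, 0, 0, 0],
    [2.4, 1.9, 0.5, -0.01, 0.02, 0.02, 0],
    [2.59, 2.1, 1.2, -0.01, 0.02, 0.02, 0],
    [2.59, 2.1, 2.2, -0.01, 0.02, 0.02, 0],
    [2.59, 2.1, 3.2, -0.01, 0.02, 0.02, 0],
    [2.59, 2.1, 3.84, -0.01, 0.02, 0.02, 0],
    [2.59, 2.1, 3.84, -0.01, 0.02, 0.02, 0],
  ],
)

```text
time_s: 30.65
tool_pos: [0.564, 0.1018, 0.0653]
tool_rot: [-0.002, 0.548, 0.837, -0.001]
ft_force: [-0.1, -0.2, 0.9]
width: 1.0
gripper_force: 0.0
```

Emit:
play_rows(
  rows=[
    [0, 0, 0, 0, 0, 0, 0],
    [0, 0, 0, 0, 0, 0, 1],
    [0, 0, 0, 0, 0, 0, 1],
    [0, 0, 0, 0, 0, 0, 1],
    [0, 0, 0, 0, 0, 0, 1],
    [0, 0, -0.6, 0, 0, 0, 1],
    [0, 0, -1.6, 0, 0, 0, 1],
    [0, 0, -2.6, 0, 0, 0, 1],
  ],
)

```text
time_s: 31.65
tool_pos: [0.5648, 0.1022, 0.1987]
tool_rot: [-0.001, 0.548, 0.837, 0.0]
ft_force: [1.2, 0.5, -3.7]
width: 0.684
gripper_force: 66.7
```

Emit:
play_rows(
  rows=[
    [0, 0, 0, 0, 0, 0, 1],
    [0, 0, 0, 0, 0, 0, 1],
    [0, 0, 0, 0, 0, 0, 1],
    [0, 0, 0, 0, 0, 0, 1],
    [0, 0, 0, 0, 0, 0, 1],
    [0, 0, 0, 0, 0, 0, 1],
    [0, 0, 0, 0, 0, 0, 1],
    [0, 0, 0, 0, 0, 0, 1],
  ],
)

```text
time_s: 32.65
tool_pos: [0.5654, 0.1024, 0.1974]
tool_rot: [-0.001, 0.548, 0.837, 0.001]
ft_force: [-0.0, -0.3, -3.9]
width: 0.686
gripper_force: 67.2
```

```bash
python3 -c "
from h import *
st();g=.067;turn(DOWN)
a=rack('middle',-.092,.057);go(a+[0,0,g+.05],a+[0,0,g+.005]);b=rack('middle',-.075,.057);go(b+[0,0,g+.004],b+[0,0,g])
t=tray(-.08,.053);go(t+[0,0,.2],t+[0,0,g])"
```

```text
t 32.65 p [0.5654 0.1024 0.1974] zax [-0.     0.002 -1.   ] yang 23.58 F [-0.01 -0.33 -3.88] w 0.686 g 67.2
turn [ 0.003 -0.011 -0.011]
shift [-6.509 -2.082 -1.442]
shift [-6.511 -2.082 -0.542]
shift [-6.851 -2.081 -0.523]
shift [-6.851 -2.081 -0.443]
shift [ 4.56  -1.891 -0.145]
shift [ 4.556 -1.892  2.515]
```

Emit:
play_rows(
  rows=[
    [-0.4, -0.1, -0.7, 0, 0, 0, 1],
    [-1.3, -0.4, -1.3, 0, 0, 0, 1],
    [-2.4, -0.75, -1.45, 0, 0, 0, 1],
    [-3.5, -1.1, -1.45, 0, 0, 0, 1],
    [-4.6, -1.45, -1.45, 0, 0, 0, 1],
    [-5.6, -1.8, -1.45, 0, 0, 0, 1],
    [-6.3, -2.05, -1.45, 0, 0, 0, 1],
    [-6.5, -2.08, -1.45, 0, 0, 0, 1],
  ],
)

```text
time_s: 33.65
tool_pos: [0.5999, -0.24, 0.269]
tool_rot: [-0.001, 0.549, 0.836, 0.0]
ft_force: [0.6, 1.2, -5.3]
width: 0.682
gripper_force: 67.0
```

```bash
python3 -c "
from h import *
st();g=.067;turn(DOWN)
a=rack('middle',-.092,.057);go(a+[0,0,g+.05],a+[0,0,g+.005]);b=rack('middle',-.075,.057);go(b+[0,0,g+.004],b+[0,0,g])
"
```

```text
t 33.65 p [ 0.5999 -0.24    0.269 ] zax [-0.     0.001 -1.   ] yang 23.39 F [ 0.65  1.2  -5.29] w 0.682 g 67.0
turn [ 0.    -0.009 -0.036]
shift [ 0.04   0.026 -0.001]
shift [0.038 0.026 0.899]
shift [-0.302  0.028  0.919]
shift [-0.302  0.028  0.999]
```

Emit:
play_rows(
  rows=[
    [0.03, 0.03, 0.4, 0, 0, 0, 1],
    [0.03, 0.03, 0.8, 0, 0, 0, 1],
    [0.03, 0.03, 0.91, 0, 0, 0, 1],
    [-0.15, 0.03, 0.91, 0, 0, 0, 1],
    [-0.32, 0.03, 0.91, 0, 0, 0, 1],
    [-0.32, 0.03, 0.96, 0, 0, 0, 1],
    [-0.32, 0.03, 0.97, 0, 0, 0, 1],
    [-0.32, 0.03, 0.97, 0, 0, 0, 1],
  ],
)

```text
time_s: 34.65
tool_pos: [0.6083, -0.2517, 0.2216]
tool_rot: [0.0, 0.548, 0.837, 0.0]
ft_force: [1.1, -2.3, -0.8]
width: 0.685
gripper_force: 67.4
```

```bash
python3 -c "
from h import *
st();b=rack('middle',-.075,.057);go(b+[0,0,.067])"
```

```text
t 34.65 p [ 0.6083 -0.2517  0.2216] zax [ 0.001  0.    -1.   ] yang 23.57 F [ 1.05 -2.26 -0.77] w 0.685 g 67.4
shift [-0.018 -0.035  0.052]
```

Emit:
play_rows(
  rows=[
    [0, 0, 0.02, 0, 0, 0, 1],
    [0, 0, 0.03, 0, 0, 0, 1],
    [0, 0, 0.03, 0, 0, 0, 0.4],
    [0, 0, 0.03, 0, 0, 0, 0.1],
    [0, 0, 0.03, 0, 0, 0, 0.1],
    [0, 0, 0.03, 0, 0, 0, 0.1],
    [0, 0, -0.2, 0, 0, 0, 0.1],
    [0, 0, -0.8, 0, 0, 0, 0.1],
  ],
)

```text
time_s: 35.65
tool_pos: [0.6071, -0.2508, 0.2601]
tool_rot: [-0.002, 0.548, 0.837, 0.001]
ft_force: [0.8, 0.5, 0.1]
width: 0.898
gripper_force: 0.0
```

Emit:
play_rows(
  rows=[
    [0, 0, -0.6, 0, 0, 0, 0.1],
    [0.1, 0, -1.0, 0, 0, 0, 0.1],
    [0.6, 0, -1.1, 0, -0.3, 0, 0.5],
    [1.2, 0, -1.1, 0, -1.4, 0, 1],
    [1.6, 0, -0.9, 0, -2.5, 0, 1],
    [1.8, 0, -0.6, 0, -3.5, 0, 1],
    [1.8, 0, -0.1, 0, -4.38, 0, 1],
    [1.8, 0, 0.3, 0, -4.38, 0, 1],
  ],
)

```text
time_s: 36.65
tool_pos: [0.5703, -0.1665, 0.2447]
tool_rot: [0.251, 0.521, 0.799, -0.164]
ft_force: [-0.0, -0.3, 0.5]
width: 0.001
gripper_force: 0.0
```

```bash
python3 -c "
from h import *
st();turn(PU);go(tip('middle',-.135,.057),tip('middle',-.071,.057),tip('middle',-.068,.057))
snap('side','d4',(230,60,450,300),2.4)"
```

```text
t 36.65 p [ 0.5703 -0.1665  0.2447] zax [ 0.23  -0.524 -0.82 ] yang 23.77 F [-0.04 -0.31  0.46] w 0.001 g 0.0
turn [ 0.001 -0.012  0.013]
shift [ 0.352 -0.021  1.418]
shift [-0.698 -0.023  2.151]
shift [-0.747 -0.024  2.185]
```

Emit:
play_rows(
  rows=[
    [0.35, -0.01, 0.8, 0, 0, 0, 1],
    [0.35, -0.02, 1.42, 0, 0, 0, 1],
    [0.13, -0.02, 1.57, 0, 0, 0, 1],
    [-0.1, -0.02, 1.73, 0, 0, 0, 1],
    [-0.35, -0.02, 1.91, 0, 0, 0, 1],
    [-0.57, -0.02, 2.06, 0, 0, 0, 1],
    [-0.69, -0.02, 2.15, 0, 0, 0, 1],
    [-0.71, -0.02, 2.16, 0, 0, 0, 1],
  ],
)

```text
time_s: 37.7
tool_pos: [0.6072, -0.2511, 0.1779]
tool_rot: [0.251, 0.522, 0.799, -0.163]
ft_force: [-7.0, 13.1, 7.9]
width: 0.002
gripper_force: 7.5
```

```bash
python3 -c "
from h import *
st();turn(PU);go(tip('middle',-.071,.057),tip('middle',-.068,.057))"
```

```text
t 37.7 p [ 0.6072 -0.2511  0.1779] zax [ 0.23  -0.522 -0.821] yang 23.71 F [-7.01 13.06  7.86] w 0.002 g 7.5
turn [ 0.007 -0.026  0.001]
shift [ 0.051 -0.018 -0.001]
shift [ 0.002 -0.018  0.033]
```

Emit:
play_rows(
  rows=[
    [0.2, 0, -0.14, 0, 0, 0, 1],
    [0.9, 0, -0.63, 0, 0, 0, 1],
    [1.5, 0, -1.1, 0, 0.6, 0, 0.5],
    [1.9, 0, -1.9, 0, 1.7, 0, 0],
    [2.2, 0, -2.7, 0, 2.8, 0, 0],
    [2.2, 0, -3.4, 0, 3.8, 0, 0],
    [2.2, 0.3, -3.8, 0, 4.36, 0, 0],
    [2.2, 0.3, -3.8, 0, 4.36, 0, 0],
  ],
)

```text
time_s: 38.7
tool_pos: [0.5434, -0.0652, 0.2719]
tool_rot: [0.003, 0.548, 0.837, -0.0]
ft_force: [1.1, 1.6, 0.2]
width: 1.0
gripper_force: 0.0
```

```bash
cat >> h.py <<'E'
def chk(f,ref='pics/raw_s0.png'):
    snap('scene',f); a=cv2.imread(ref);b=cv2.imread('pics/raw_'+f+'.png');c=calibration('scene')
    for n,(u,v) in dict(m4=(279,206),m5=(236,233),s6=(280,243),bowl=(323,256),nip=(250,275),spat=(352,233)).items():
        T=a[v-14:v+14,u-14:u+14];S=b[v-30:v+30,u-30:u+30];r=cv2.matchTemplate(S,T,cv2.TM_CCOEFF_NORMED);_,m,_,l=cv2.minMaxLoc(r);print(n,round(m,3),l[0]-16,l[1]-16)
E
python3 -c "
from h import *
st();turn(DOWN);go((.6562,-.0164,.2),(.6562,-.0164,.067));chk('s8')"
```

```text
t 38.7 p [ 0.5434 -0.0652  0.2719] zax [ 0.005 -0.003 -1.   ] yang 23.57 F [1.15 1.6  0.16] w 1.0 g 0.0
turn [ 0.02   0.036 -0.013]
shift [-0.     2.453  1.444]
shift [0.013 2.446 4.104]
m4 0.499 8 16
m5 0.996 0 0
s6 0.999 0 0
bowl 1.0 0 0
nip 1.0 0 0
spat 0.999 0 0
```

Emit:
play_rows(
  rows=[
    [0, 0.6, 0, 0, 0, 0, 0],
    [0, 1.5, 0.2, 0, 0, 0, 0],
    [0, 2.3, 0.6, 0.02, 0.03, -0.01, 0],
    [0.01, 2.45, 1.4, 0.02, 0.03, -0.01, 0],
    [0.01, 2.45, 2.4, 0.02, 0.03, -0.01, 0],
    [0.01, 2.45, 3.4, 0.02, 0.03, -0.01, 0],
    [0.01, 2.45, 4.1, 0.02, 0.03, -0.01, 0],
    [0.01, 2.45, 4.1, 0.02, 0.03, -0.01, 0],
  ],
)

```text
time_s: 39.75
tool_pos: [0.6497, -0.0145, 0.0614]
tool_rot: [-0.005, 0.547, 0.837, -0.002]
ft_force: [0.6, 0.0, 0.7]
width: 1.0
gripper_force: 0.0
```

Emit:
play_rows(
  rows=[
    [0, 0, 0, 0, 0, 0, 0],
    [0, 0, 0, 0, 0, 0, 1],
    [0, 0, 0, 0, 0, 0, 1],
    [0, 0, 0, 0, 0, 0, 1],
    [0, 0, 0, 0, 0, 0, 1],
    [0, 0, -0.6, 0, 0, 0, 1],
    [0, 0, -1.6, 0, 0, 0, 1],
    [0, 0, -2.6, 0, 0, 0, 1],
  ],
)

```text
time_s: 40.75
tool_pos: [0.6541, -0.0151, 0.1974]
tool_rot: [-0.002, 0.547, 0.837, -0.0]
ft_force: [1.8, -0.6, -1.2]
width: 0.684
gripper_force: 64.6
```

Emit:
play_rows(
  rows=[
    [0, 0, 0, 0, 0, 0, 1],
    [0, 0, 0, 0, 0, 0, 1],
    [0, 0, 0, 0, 0, 0, 1],
    [0, 0, 0, 0, 0, 0, 1],
    [0, 0, 0, 0, 0, 0, 1],
    [0, 0, 0, 0, 0, 0, 1],
    [0, 0, 0, 0, 0, 0, 1],
    [0, 0, 0, 0, 0, 0, 1],
  ],
)

```text
time_s: 41.75
tool_pos: [0.6542, -0.0151, 0.1956]
tool_rot: [-0.002, 0.547, 0.837, -0.0]
ft_force: [-0.2, 1.0, -1.4]
width: 0.687
gripper_force: 64.6
```

```bash
python3 -c "
from h import *
st();g=.067;turn(DOWN)
a=rack('middle',-.092,-.057);go(a+[0,0,g+.05],a+[0,0,g+.005]);b=rack('middle',-.075,-.057);go(b+[0,0,g+.004],b+[0,0,g])
t=tray(-.08,-.053);go(t+[0,0,.2],t+[0,0,g])"
```

```text
t 41.75 p [ 0.6542 -0.0151  0.1956] zax [-0.003  0.002 -1.   ] yang 23.66 F [-0.2   0.95 -1.44] w 0.687 g 64.6
turn [-0.017 -0.021 -0.001]
shift [-3.64  -5.058 -1.467]
shift [-3.643 -5.056 -0.567]
shift [-3.983 -5.056 -0.548]
shift [-3.983 -5.056 -0.468]
shift [ 6.    -1.001 -0.168]
shift [ 5.992 -0.995  2.492]
```

Emit:
play_rows(
  rows=[
    [0.8, -0.1, -0.1, 0, 0, 0, 1],
    [1.9, -0.25, -0.1, 0, 0, 0, 1],
    [3.0, -0.4, -0.1, 0, 0, 0, 1],
    [4.1, -0.6, -0.1, 0, 0, 0, 1],
    [5.2, -0.75, -0.1, 0, 0, 0, 1],
    [6.1, -0.9, 0.1, 0, 0, 0, 1],
    [6.46, -0.92, 0.6, 0, 0, 0, 1],
    [6.46, -0.92, 1.4, 0, 0, 0, 1],
  ],
)

```text
time_s: 42.75
tool_pos: [0.4827, 0.2645, 0.1275]
tool_rot: [-0.001, 0.546, 0.838, 0.002]
ft_force: [0.4, 1.1, -1.3]
width: 0.688
gripper_force: 64.7
```

```bash
python3 -c "
from h import *
st();t=tray(-.06,-.04);go(t+[0,0,.066])"
```

```text
t 42.75 p [0.4827 0.2645 0.1275] zax [ 0.     0.003 -1.   ] yang 23.84 F [ 0.36  1.08 -1.26] w 0.688 g 64.7
shift [-0.033 -0.028  1.13 ]
```

Emit:
play_rows(
  rows=[
    [-0.02, -0.02, 0.5, 0, 0, 0, 1],
    [-0.02, -0.02, 0.9, 0, 0, 0, 1],
    [-0.02, -0.02, 1.05, 0, 0, 0, 1],
    [-0.02, -0.02, 1.08, 0, 0, 0, 1],
    [-0.02, -0.02, 1.1, 0, 0, 0, 1],
    [-0.02, -0.02, 1.1, 0, 0, 0, 0.5],
    [-0.02, -0.02, 1.1, 0, 0, 0, 0],
    [-0.02, -0.02, 1.1, 0, 0, 0, 0],
  ],
)

```text
time_s: 43.75
tool_pos: [0.4818, 0.2613, 0.072]
tool_rot: [-0.002, 0.547, 0.837, 0.0]
ft_force: [0.2, 0.3, 0.3]
width: 1.002
gripper_force: 0.0
```

Emit:
play_rows(
  rows=[
    [0, 0, 0, 0, 0, 0, 0],
    [0, 0, 0, 0, 0, 0, 0],
    [0, 0, -0.6, 0, 0, 0, 0],
    [0, 0, -1.6, 0, 0, 0, 0],
    [0, 0, -2.6, 0, 0, 0, 0],
    [-0.6, 0, -3.2, 0, 0, 0, 0],
    [-1.6, 0, -3.2, 0, 0, 0, 0],
    [-2.6, 0, -3.2, 0, 0, 0, 0],
  ],
)

```text
time_s: 44.75
tool_pos: [0.5349, 0.1409, 0.232]
tool_rot: [-0.001, 0.547, 0.837, 0.0]
ft_force: [0.3, -0.4, -0.7]
width: 0.998
gripper_force: 0.0
```

```bash
python3 -c "
from h import *
st();turn(DOWN);go((.6731,.1019,.2),(.6731,.1019,.042));chk('s9')"
```

```text
t 44.75 p [0.5349 0.1409 0.232 ] zax [-0.002  0.002 -1.   ] yang 23.73 F [ 0.35 -0.44 -0.74] w 0.998 g 0.0
turn [-0.007 -0.018  0.006]
shift [-1.828  2.217  0.633]
shift [-1.836  2.22   3.793]
m4 0.498 8 16
m5 0.463 -14 -4
s6 0.999 0 0
bowl 1.0 0 0
nip 1.0 0 0
spat 0.999 0 0
```

Emit:
play_rows(
  rows=[
    [-0.6, 0.7, 0, 0, 0, 0, 0],
    [-1.3, 1.6, 0.2, 0, 0, 0, 0],
    [-1.82, 2.2, 0.6, 0, -0.02, 0, 0],
    [-1.83, 2.22, 1.3, 0, -0.02, 0, 0],
    [-1.83, 2.22, 2.2, 0, -0.02, 0, 0],
    [-1.83, 2.22, 3.1, 0, -0.02, 0, 0],
    [-1.83, 2.22, 3.78, 0, -0.02, 0, 0],
    [-1.83, 2.22, 3.78, 0, -0.02, 0, 0],
  ],
)

```text
time_s: 45.8
tool_pos: [0.6689, 0.1029, 0.0383]
tool_rot: [-0.004, 0.547, 0.837, -0.003]
ft_force: [-0.7, -0.1, 0.3]
width: 0.997
gripper_force: 0.0
```

Emit:
play_rows(
  rows=[
    [0, 0, 0, 0, 0, 0, 0],
    [0, 0, 0, 0, 0, 0, 1],
    [0, 0, 0, 0, 0, 0, 1],
    [0, 0, 0, 0, 0, 0, 1],
    [0, 0, 0, 0, 0, 0, 1],
    [0, 0, -0.6, 0, 0, 0, 1],
    [0, 0, -1.6, 0, 0, 0, 1],
    [0, 0, -2.6, 0, 0, 0, 1],
  ],
)

```text
time_s: 46.8
tool_pos: [0.6718, 0.103, 0.1732]
tool_rot: [-0.001, 0.547, 0.837, -0.001]
ft_force: [-0.0, 0.2, -2.9]
width: 0.689
gripper_force: 65.5
```

Emit:
play_rows(
  rows=[
    [0, 0, -0.4, 0, 0, 0, 1],
    [0, 0, -0.4, 0, 0, 0, 1],
    [0, 0, -0.4, 0, 0, 0, 1],
    [0, 0, -0.4, 0, 0, 0, 1],
    [0, 0, -0.4, 0, 0, 0, 1],
    [0, 0, -0.4, 0, 0, 0, 1],
    [0, 0, -0.4, 0, 0, 0, 1],
    [0, 0, -0.4, 0, 0, 0, 1],
  ],
)

```text
time_s: 47.8
tool_pos: [0.6723, 0.103, 0.1917]
tool_rot: [-0.001, 0.547, 0.837, -0.001]
ft_force: [-0.3, -0.7, -3.0]
width: 0.684
gripper_force: 65.5
```

```bash
python3 -c "
from h import *
st();g=.042;turn(DOWN)
a=rack('top',-.092,-.057);go(a+[0,0,g+.05],a+[0,0,g+.005])
t=tray(.05,.04);go(t+[0,0,.2],t+[0,0,g])"
```

```text
t 47.8 p [0.6723 0.103  0.1917] zax [-0.002 -0.001 -1.   ] yang 23.66 F [-0.31 -0.67 -3.02] w 0.684 g 65.5
turn [-0.018 -0.002 -0.002]
shift [-6.662 -6.342 -3.172]
shift [-6.662 -6.339 -2.272]
shift [ 7.156 -1.905 -0.261]
shift [ 7.155 -1.898  2.899]
```

```bash
python3 -c "
from h import *
F=[]
for i in range(25):
    read_camera('wrist');F.append(get_state()['ft_force'][2])
print(np.mean(F),np.std(F)/5,get_state()['time_s'])"
```

```text
-3.171141962750485 0.0895061683090342 49.05
```

Emit:
play_rows(
  rows=[
    [-0.3, -0.3, -0.8, 0, 0, 0, 1],
    [-0.8, -0.8, -1.7, 0, 0, 0, 1],
    [-1.4, -1.4, -2.5, 0, 0, 0, 1],
    [-2.1, -2.1, -3.1, 0, 0, 0, 1],
    [-2.9, -2.8, -3.2, 0, 0, 0, 1],
    [-3.7, -3.5, -3.2, 0, 0, 0, 1],
    [-4.4, -4.2, -3.2, 0, 0, 0, 1],
    [-5.0, -5.0, -3.2, 0, 0, 0, 1],
  ],
)

```text
time_s: 50.05
tool_pos: [0.5434, -0.2279, 0.3523]
tool_rot: [-0.0, 0.547, 0.837, -0.001]
ft_force: [1.4, -1.0, -4.4]
width: 0.686
gripper_force: 65.8
```

Emit:
play_rows(
  rows=[
    [-0.7, -0.6, 0, 0, 0, 0, 1],
    [-1.3, -1.1, 0, 0, 0, 0, 1],
    [-1.6, -1.3, 0, 0, 0, 0, 1],
    [-1.66, -1.34, 0, 0, 0, 0, 1],
    [-1.66, -1.34, 0, 0, 0, 0, 1],
    [-1.66, -1.34, 0, 0, 0, 0, 1],
    [-1.66, -1.34, 0, 0, 0, 0, 1],
    [-1.66, -1.34, 0, 0, 0, 0, 1],
  ],
)

```text
time_s: 51.05
tool_pos: [0.5162, -0.3285, 0.3525]
tool_rot: [-0.001, 0.547, 0.837, -0.001]
ft_force: [-0.2, -0.5, -2.5]
width: 0.68
gripper_force: 65.8
```

```bash
python3 -c "
from h import *
st();g=.042;turn(DOWN)
a=rack('top',-.092,-.057);go(a+[0,0,g+.05],a+[0,0,g+.005]);b=rack('top',-.075,-.057);go(b+[0,0,g+.004],b+[0,0,g])
"
```

```text
t 51.05 p [ 0.5162 -0.3285  0.3525] zax [-0.002 -0.001 -1.   ] yang 23.71 F [-0.21 -0.46 -2.45] w 0.68 g 65.8
turn [-0.017 -0.001  0.005]
shift [-0.011 -0.01   0.03 ]
shift [-0.011 -0.008  0.93 ]
shift [-0.351 -0.008  0.95 ]
shift [-0.351 -0.008  1.03 ]
```

Emit:
play_rows(
  rows=[
    [0, 0, 0.4, 0, 0, 0, 1],
    [0, 0, 0.8, 0, 0, 0, 1],
    [0, 0, 0.93, 0, 0, 0, 1],
    [-0.18, 0, 0.93, 0, 0, 0, 1],
    [-0.36, 0, 0.93, 0, 0, 0, 1],
    [-0.36, 0, 0.98, 0, 0, 0, 1],
    [-0.36, 0, 0.99, 0, 0, 0, 1],
    [-0.36, 0, 0.99, 0, 0, 0, 1],
  ],
)

```text
time_s: 52.05
tool_pos: [0.5231, -0.3457, 0.3032]
tool_rot: [-0.001, 0.547, 0.837, -0.001]
ft_force: [-0.0, -0.5, -2.6]
width: 0.682
gripper_force: 66.4
```

```bash
python3 -c "
from h import *
st();b=rack('top',-.075,-.057);go(b+[0,0,.042])"
```

```text
t 52.05 p [ 0.5231 -0.3457  0.3032] zax [-0.002 -0.001 -1.   ] yang 23.66 F [-0.04 -0.52 -2.6 ] w 0.682 g 66.4
shift [0.019 0.001 0.044]
```

Emit:
play_rows(
  rows=[
    [0, 0, 0.03, 0, 0, 0, 1],
    [0, 0, 0.05, 0, 0, 0, 1],
    [0, 0, 0.055, 0, 0, 0, 1],
    [0, 0, 0.055, 0, 0, 0, 0.4],
    [0, 0, 0.055, 0, 0, 0, 0.1],
    [0, 0, 0.055, 0, 0, 0, 0.1],
    [0, 0, 0.055, 0, 0, 0, 0.1],
    [0, 0, -0.2, 0, 0, 0, 0.1],
  ],
)

```text
time_s: 53.05
tool_pos: [0.5226, -0.3451, 0.3121]
tool_rot: [-0.002, 0.547, 0.837, -0.001]
ft_force: [0.6, 0.4, 0.7]
width: 0.899
gripper_force: 0.0
```

Emit:
play_rows(
  rows=[
    [0, 0, -0.6, 0, 0, 0, 0.1],
    [0.1, 0, -1.2, 0, 0, 0, 0.1],
    [0.6, 0, -1.3, 0, -0.3, 0, 0.5],
    [1.2, 0, -1.3, 0, -1.4, 0, 1],
    [1.6, 0, -1.1, 0, -2.5, 0, 1],
    [1.8, 0, -0.8, 0, -3.5, 0, 1],
    [1.8, 0, -0.5, 0, -4.38, 0, 1],
    [1.8, 0, -0.3, 0, -4.38, 0, 1],
  ],
)

```text
time_s: 54.05
tool_pos: [0.4855, -0.261, 0.3264]
tool_rot: [0.25, 0.52, 0.8, -0.165]
ft_force: [0.5, -0.7, 0.8]
width: -0.0
gripper_force: 0.0
```

```bash
python3 -c "
from h import *
st();turn(PU);go(tip('top',-.135,-.057),tip('top',-.071,-.057),tip('top',-.068,-.057))"
```

```text
t 54.05 p [ 0.4855 -0.261   0.3264] zax [ 0.228 -0.524 -0.821] yang 23.81 F [ 0.54 -0.7   0.79] w -0.0 g 0.0
turn [-0.013 -0.017  0.03 ]
shift [0.101 0.013 0.976]
shift [-0.949  0.01   1.708]
shift [-0.998  0.01   1.742]
```

Emit:
play_rows(
  rows=[
    [0.1, 0.01, 0.6, 0, 0, 0, 1],
    [0.1, 0.01, 0.98, 0, 0, 0, 1],
    [-0.12, 0.01, 1.13, 0, 0, 0, 1],
    [-0.37, 0.01, 1.3, 0, 0, 0, 1],
    [-0.62, 0.01, 1.48, 0, 0, 0, 1],
    [-0.82, 0.01, 1.62, 0, 0, 0, 1],
    [-0.94, 0.01, 1.7, 0, 0, 0, 1],
    [-0.97, 0.01, 1.72, 0, 0, 0, 1],
  ],
)

```text
time_s: 55.05
tool_pos: [0.5227, -0.3433, 0.2851]
tool_rot: [0.25, 0.521, 0.799, -0.165]
ft_force: [-9.5, 16.4, 10.0]
width: -0.001
gripper_force: 9.0
```

```bash
python3 -c "
from h import *
st();go(tip('top',-.071,-.057),tip('top',-.068,-.057))"
```

```text
t 55.05 p [ 0.5227 -0.3433  0.2851] zax [ 0.228 -0.524 -0.821] yang 23.76 F [-9.48 16.4  10.02] w -0.001 g 9.0
shift [ 0.061 -0.01  -0.003]
shift [ 0.012 -0.01   0.031]
```

Batten met. Retreat and inspect.

Emit:
play_rows(
  rows=[
    [0.2, 0, -0.14, 0, 0, 0, 1],
    [0.9, 0, -0.63, 0, 0, 0, 1],
    [1.6, 0, -1.1, 0, 0.6, 0, 0.5],
    [2.4, 0, -1.6, 0, 1.7, 0, 0],
    [3.2, 0.2, -2.1, 0, 2.8, 0, 0],
    [4.0, 0.3, -2.6, 0, 3.8, 0, 0],
    [4.6, 0.3, -3.0, 0, 4.36, 0, 0],
    [4.6, 0.3, -3.0, 0, 4.36, 0, 0],
  ],
)

```text
time_s: 56.05
tool_pos: [0.4266, -0.0868, 0.2762]
tool_rot: [0.001, 0.547, 0.837, -0.002]
ft_force: [0.6, 0.0, 0.4]
width: 0.997
gripper_force: 0.0
```

```bash
python3 -c "
from h import *
st();chk('s10')
snap('scene','f1',(40,80,400,290),2.2);snap('side','f2',(120,100,440,370),2.2)"
```

```text
t 56.05 p [ 0.4266 -0.0868  0.2762] zax [-0.001 -0.004 -1.   ] yang 23.74 F [0.59 0.04 0.41] w 0.997 g 0.0
m4 0.303 -16 15
m5 0.476 5 16
s6 0.381 -4 1
bowl 1.0 0 0
nip 1.0 0 0
spat 0.999 0 0
```

View pics/f1.png

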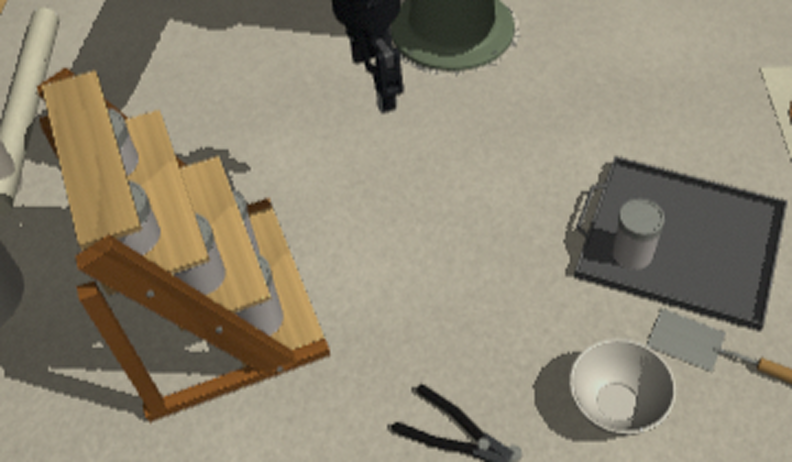

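View pics/f2.png

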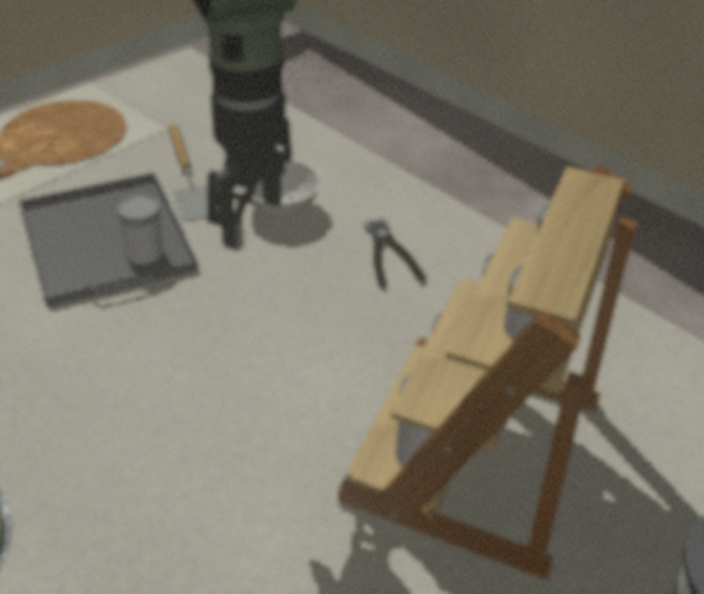

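Five tins stand back on their tiers: low (240,205) and (265,300), middle (205,250), top (122,135) and (142,215). The light mid tin is upright in the tray at (638,230). The bystanders are unmoved and the robot is clear.

```bash
python3 -c "
from workcell import *
print(sign_off())"
```

```text
the job is handed in; nothing more can be done
None
```

All six tins are off the table and the job is handed in at about 56 s, though sign-off returned no verdict: both tall tins went to the low tier, one mid tin to the middle tier and both short tins to the top tier, with the light mid tin (about 130 g) in the refill tray.

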